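Clamp the module, then poise the pen screwdriver over its screw

ROBOT

A 6-joint arm with a two-finger parallel gripper is mounted at the origin on the work surface. World frame = base frame: x ahead of the robot, y to its left, z up, the work surface at z = 0. Lengths are in m, angles in degrees, forces in N, time in s.
With the tool pointing down it reaches from about 0.4 to 0.825 m from the base axis. Payload 7 kg.
Tool frame: the origin (TCP) lies on the centre line of the jaws, within the pads' length; the fingertips stand 17 mm ahead of it and the grasp point (between the pads) lies 2 mm behind it; y points along the fingers, z is the direction in which the jaws open and shut, and the axes are right-handed (so a half turn about y gives the same grasp; the last joint's range is limited). The gripper opens to 88 mm and grips with 3 to 60 N. Pads are 19 mm wide; open, the fingers measure 130 mm over their backs; the gripper's body (78 mm by 193 mm) begins 47 mm behind the grasp point.
Start: joints at [-50.243, 20.546, 0.682, 0, -70.136, -16.507], TCP at [0.266, -0.62, 0.244] pointing down, gripper open.
Joint ranges: [-176.03, 176.03], [-82.01, 121.73], [-58.28, 71.71], [-173.87, 95.51], [-174.79, -0.11], [-173.66, 173.66]. Speed limits (degrees/s): [136.94, 136.94, 172.46, 180, 180, 180].

INTERFACE

Orientations are given as [roll, pitch, yaw] about the fixed x, y, z axes, in that order (R = Rz(yaw) Ry(pitch) Rx(roll)).
In Python, from plant import r, capture, camera_info gives the robot as it stands. The module is installed in compiled form; this text tells all that it offers.
- The arm moves only by the tool apply_moves, never from a script. Its argument "deltas" is a list of rows, each an object of numbers: "tx", "ty", "tz": the shift along the tool's x, y, z in m; "turn": the turn about the tool's y in rad; "gripper": the finger opening in m, from 0 to 0.0876. A call has 1 to 5 rows; each row is the pose to reach, as a shift and turn from the pose commanded when the call began, along the tool's axes at that moment; what a row does not reach only later rows make up. A row lasts 1/10 s, in which the tool goes at most 50 mm and 8.59 degrees, less where a joint would pass 70% of its speed; a pose out of reach is approached as far as the arm can. A call with a gripper value outside its range is refused whole. The fingers move at their own pace and stop on an object; "newtons" is the grip in N (left out, the last holds). Time passes only in rows, so rows that repeat a pose let the fingers close. It gives the time, the measured TCP pose, the force and the opening at its end, in the units of the state.
- r.get_state(): the state, without advancing time (a new reading comes with each control period).
- capture(name): name is "scene" or "top" or "wrist"; returns (picture, depth): 420x560x3 uint8, red, green, blue; 420x560 float32, m along the optical axis (not along the pixel's ray), 0 where there is no reading.
- camera_info(name): a dict with "K" (3x3 intrinsics, pixels), "eye" and "orientation" of the camera in the world; the wrist camera has in their place "tool_from_camera" (4x4, takes a point from camera to tool coordinates, whose origin is the TCP and whose axes are the tool frame's). Camera axes: x right, y up, looking along -z (the intrinsics and any distortion apply to the point x, -y, -z); pixel columns grow to the right and rows downward; lengths in m; the calibration is good to about 2 mm. A picture is of the moment at which its call begins: read the wrist's pose just before it. camera_info takes no time and is no camera call.
- r.close_job(): hands the job in, once; it reports no verdict.
The state is a dict: "time_s": time; "joints": joint angles; "qd": joint speeds; "joint_torque": joint torques, N m; "tcp_pos": TCP position; "eef_rot": TCP orientation; "contact_force": force on the tool from outside, world axes, zero at the start; "moment": the same for the moment, N m; "gripper_width": finger opening in m.
Only numpy, scipy, OpenCV 4.12 (cv2) and the standard library are available. Lean on these libraries where they do the work, as an engineer would, in place of code of your own. Each camera call takes 0.05 s, during which the arm holds its last target.

TASK

Swing the jig's hinged hold-down frame fully down over the module lying in its nest. Then draw the pen screwdriver out of its sloping stand, turn it upright with the bit pointing straight down, and finish while still holding it there, with the bit's tip raised two to four centimetres straight above the screw in the middle of that module. The driver must not touch the module or jig, the module stays seated in the nest under the closed frame, and the other things on the bench are left where they are.

Things in the scene. Friction and masses are not known exactly. Their poses are not given: they have to be found in the camera images.
- jig: Fixed aluminium jig on the bench: block 130 x 110 x 24 mm (x, y, z), origin at the centre of its underside. The nest is in the middle of its top, between steel stops 8 mm high; two hinge posts, up to z = 48 mm, at its +x edge carry the frame. Place and yaw vary; it is on the robot's left or right, the stand on the other side.
- frame (a joint): Angle (rad) of the hold-down frame about the jig's y axis: 0 = fully down, level (a stop), 1.5 = nearly upright; starts about half open, stays where left (stiff hinge: 1 to 3 N at the lug moves it). Flat aluminium window frame 6 mm thick, 74 mm wide, 5 to 105 mm from the hinge axis, opening 54 x 38 mm over the module; an 8 mm wide stem leads on to the lug.
- frame_lug (a point): Centre of the frame's black lug: cylinder of 16 mm diameter, 20 mm long along the jig's y, at the stem's end, 150 mm from the hinge axis. Pinch its flat ends from above (fingers closing along the jig's y) or push it. Frame closed: 42.5 mm above the bench, 25 mm clear of the jig's -x edge. Axes of the frame: the jig's at joint 0; opening turns them about +y.
- frame_hinge (a point): Point on the hinge axis, at x = +60 mm, y = 0, z = 42.5 mm in the jig's frame, with the jig's axes. At joint value q the lug lies at (-150 cos q, 0, +150 sin q) mm from it in these axes.
- nest (a point): Point in the middle of the nest, 38.5 mm above the bench: where the screw of a seated module lies. Axes of the jig.
- module: The circuit module in the jig's nest: black housing with a green board on top carrying four white rings, 62 x 44 x 14 mm, black socket at +y. Loose, 60 g, 24 mm above the bench, about 1 mm free play. Origin at the centre of its underside.
- screw (a point): Centre of the 9 mm steel screw head in the middle of the module's top (14.5 mm above its underside); z points up.
- stand: Fixed dark steel stand: base plate 150 x 80 x 8 mm (x -60 to +90), origin on the bench; two cheeks carry a square sleeve, 28 mm inside, 36 outside, 45 long, its axis leaning 45 degrees from vertical to the stand's -x (towards the robot). The driver's handle sits in it on a ledge; nose and bit stick out freely below. Place and yaw vary.
- driver: Pen screwdriver, 175 mm long, 0.18 kg (varies), loose. Origin at the bit's tip; z runs to the handle's end; in the stand z leans 45 degrees to the stand's -x and y is level. Bit 6 mm thick, 35 long; nose 14 mm, 25 long; grey square handle 24 x 24, 115 long (its last 70 mm show). Centre of mass 95 mm from the tip. Drawn 45 mm along z the handle clears the sleeve, 105 mm all of it.
- handle (a point): Point on the driver's axis, 135 mm from the tip and 40 mm below the handle's end: the middle of the showing part of the handle, where to grip (24 mm wide). Driver's axes. In the stand it is about 127 mm above the bench.
- tip (a point): Tip of the driver's bit (the driver's origin), driver's axes.
- spare: Bystander: a second module like the one in the jig, 62 x 44 x 14 mm, lying alone on the bench in front of the robot between jig and stand. Origin under its centre.
- reel: Bystander: steel wire reel, 60 mm diameter, 36 mm high, on the bench at the left. Origin under its centre.
- jar: Bystander: small jar, 44 mm diameter, 65 mm high, beyond the work. Origin under its centre.
- tray: Bystander: small empty black tray 90 x 70 x 30 mm, at the right. Origin under its centre.
Not all that is in view belongs to the job. Several things look just like the stand: the one meant starts farthest to the robot's right. There is more than one size of the driver; the job needs the smaller.

How it is judged (in metres and radians):
On the way, in this order (a step that is already met when the one before it is completed fails the run):
1. the hold-down frame is swung fully down (value of joint frame below 0.06 rad), for 0.2 s.
2. the driver is drawn clear of its stand, in the gripper (distance of handle from where it was at the start of the episode above 0.08 m and contact force between the fingers and driver above 1 N and contact force between driver and stand below 0.3 N and value of joint frame below 0.06 rad), for 0.2 s.
At the end, for the whole second after the job is handed in: Last second: driver in the gripper (over 1 N), bit down within 0.18 rad of vertical, tip within 12 mm sideways of the screw and 10 to 55 mm above it, under 0.03 m/s, nothing else carrying it (under 0.3 N); frame under 0.06 rad; screw within 8 mm of its seated place (value of joint frame below 0.06 rad and angle between tip's own z axis and vertical below 0.18 rad and z of handle in the frame of screw above 0.1 m and horizontal distance between tip and screw below 0.012 m and z of tip in the frame of screw between 0.01 and 0.055 m and contact force between the fingers and driver above 1 N and contact force between driver and jig below 0.3 N and contact force between driver and module below 0.3 N and contact force between driver and stand below 0.3 N and linear speed of driver below 0.03 m/s and distance between screw and nest below 0.008 m); the arm keeps its last pose, push and grip.
It fails at once if the driver touches the module or the jig (contact force between driver and module above 1 N or contact force between driver and jig above 1 N).
It fails at once if the spare is disturbed (moved over 30 mm) (distance of spare from where it was at the start of the episode above 0.03 m).
It fails at once if the reel is disturbed (moved over 30 mm) (distance of reel from where it was at the start of the episode above 0.03 m).
It fails at once if the jar is disturbed (moved over 30 mm) (distance of jar from where it was at the start of the episode above 0.03 m).
It fails at once if the tray is disturbed (moved over 30 mm) (distance of tray from where it was at the start of the episode above 0.03 m).
It also fails if it takes over 58 s, if anything falls off the work surface, if the arm or the gripper's body presses on something with over 40 N, if the wrist force passes 120 N, or if a joint passes its speed limit or range.

## Working session

There is one attempt and no reset: what is moved stays moved. The work goes in short steps, Python scripts to look and compute and a tool call to move; the robot and the scene stay as the last step left them, time stands still between calls to the robot, and variables do not carry over. Pictures are saved under pics/ and viewed, and the job is handed in when it is done.

Besides the shell and the picture viewer there is one more tool, called after "Request:" as name(argument=value, ...) on one line, values as JSON. apply_moves: Moves the arm, as the interface text tells. Its arguments: {"type":"object","properties":{"deltas":{"type":"array","items":{"type":"object","properties":{"tx":{"type":"number"},"ty":{"type":"number"},"tz":{"type":"number"},"turn":{"type":"number"},"gripper":{"type":"number"}}}},"newtons":{"type":"number"}},"required":["deltas"]}

```bash
mkdir -p pics; ls; cat > h.py <<'E'
import numpy as np, cv2
from plant import r, capture, camera_info
from scipy.spatial.transform import Rotation as R
def save(n,pic): cv2.imwrite(f'pics/{n}.png',pic[:,:,::-1])
E
python3 - <<'E'
from h import *
for n in ('scene','top','wrist'):
    s=r.get_state()
    p,d=capture(n); save(n+'0',p); np.savez(f'{n}0.npz',p=p,d=d)
    print(n,camera_info(n))
print(s)
E
```

```text
pics
scene {'K': array([[489.81551619,   0.        , 287.37290401],
       [  0.        , 489.81551619, 208.17537779],
       [  0.        ,   0.        ,   1.        ]]), 'eye': array([1.03613958, 0.72061624, 0.98817082]), 'orientation': array([ 43.92933783,  -1.11331394, 148.38135151])}
top {'K': array([[479.12877192,   0.        , 280.09209597],
       [  0.        , 479.12877192, 207.13831409],
       [  0.        ,   0.        ,   1.        ]]), 'eye': array([ 0.4259257 , -0.02059277,  1.44707143]), 'orientation': array([  6.45755776,   0.77866957, -88.36814928])}
wrist {'K': array([[294.60563861,   0.        , 279.42024751],
       [  0.        , 294.60563861, 209.09453122],
       [  0.        ,   0.        ,   1.        ]]), 'tool_from_camera': array([[ 2.23336629e-04, -9.68173924e-01, -2.50278251e-01,
        -6.57400267e-02],
       [-2.05972009e-04,  2.50278208e-01, -9.68173939e-01,
        -1.40014752e-01],
       [ 9.99999954e-01,  2.67779018e-04, -1.43520437e-04,
         1.23652214e-04],
       [ 0.00000000e+00,  0.00000000e+00,  0.00000000e+00,
         1.00000000e+00]])}
{'time_s': 0.1, 'joints': array([-5.02424706e+01,  2.05869575e+01,  6.37009420e-01, -1.65190307e-02,
       -7.01370753e+01, -1.65083636e+01]), 'qd': array([-0.06578594, -0.1187031 ,  0.22064177,  0.09827268,  0.04563737,
       -0.01732684]), 'joint_torque': array([-9.83222890e-04, -5.84162486e+01,  2.93753529e+01,  7.01564714e+00,
        1.02001344e-02, -6.47029242e-05]), 'tcp_pos': array([ 0.26625155, -0.61979708,  0.24270912]), 'eef_rot': array([-8.99121508e+01,  9.84070501e-03,  2.32435489e+01]), 'contact_force': array([ 1.59704563, -0.64831001, -0.49264099]), 'moment': array([ 0.00328359, -0.05871049, -0.01057914]), 'gripper_width': 0.08768408193691946}
```

View pics/scene0.png

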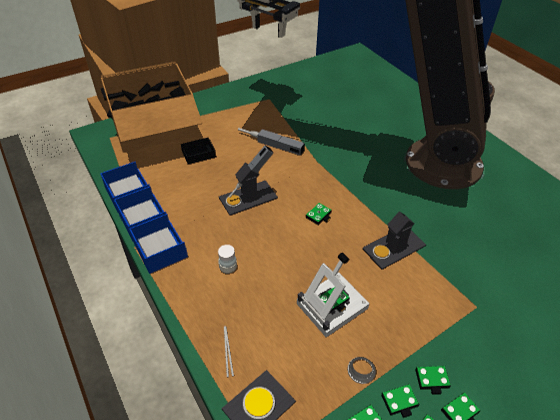

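View pics/top0.png

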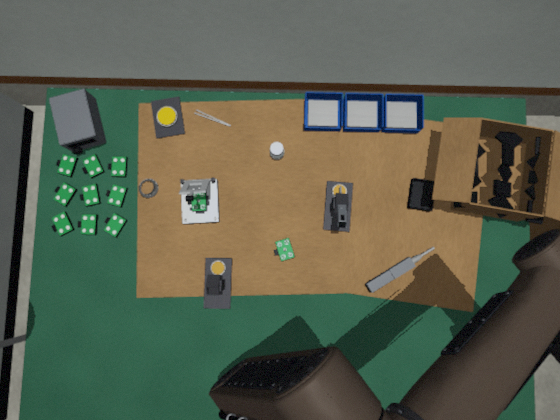

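View pics/wrist0.png

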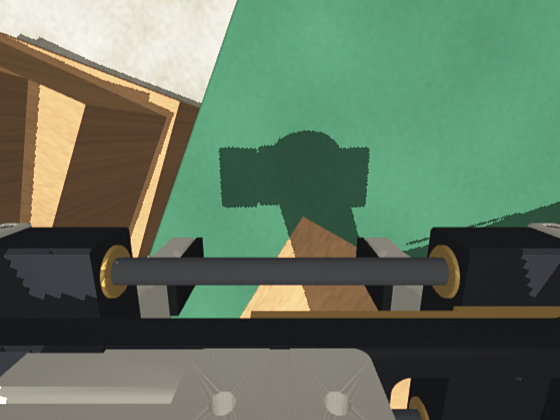

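The top view shows the jig at about (199,200), with its frame half open. The stand holding a driver is at (338,207), and an empty look-alike is at (218,283). A larger driver lies loose at (400,270), and the spare is at (285,250). Next I'll measure these from depth.

```bash
cat >> h.py <<'E'
def cloud(name,d,st=None):
    ci=camera_info(name);K=ci['K']
    v,u=np.mgrid[:d.shape[0],:d.shape[1]]
    X=(u-K[0,2])/K[0,0]*d; Y=(v-K[1,2])/K[1,1]*d
    P=np.stack([X,-Y,-d],-1)
    if 'eye' in ci:
        M=R.from_euler('xyz',ci['orientation'],degrees=True).as_matrix(); t=ci['eye']
    else:
        T=ci['tool_from_camera']; Mt=R.from_euler('xyz',st['eef_rot'],degrees=True).as_matrix()
        M=Mt@T[:3,:3]; t=Mt@T[:3,3]+st['tcp_pos']
    return P@M.T+t
E
python3 - <<'E'
from h import *
for n,b in (('scene',(200,130,300,220)),('scene',(280,240,380,340)),('top',(290,165,370,245)),('top',(160,160,250,240))):
    f=np.load(n+'0.npz');u0,v0,u1,v1=b
    c=cv2.resize(f['p'][v0:v1,u0:u1],None,fx=6,fy=6,interpolation=cv2.INTER_CUBIC);save(f'z_{n}_{u0}',c)
P=cloud('top',np.load('top0.npz')['d'])
for (u,v) in ((199,200),(338,207),(218,283),(285,250),(148,188),(277,150),(420,194),(400,270),(200,215),(339,198)): print((u,v),P[v,u].round(3))
P=cloud('scene',np.load('scene0.npz')['d'])
for (u,v) in ((319,213),(343,258),(268,152),(300,300),(360,303),(235,200)): print((u,v),P[v,u].round(3))
E
```

```text
(199, 200) [0.599 0.244 0.04 ]
(338, 207) [ 0.58  -0.159  0.12 ]
(218, 283) [0.361 0.168 0.108]
(285, 250) [ 0.459 -0.015  0.018]
(148, 188) [ 0.638  0.411 -0.004]
(277, 150) [0.751 0.017 0.062]
(420, 194) [ 0.64  -0.419  0.002]
(400, 270) [ 0.41  -0.352  0.032]
(200, 215) [0.556 0.242 0.023]
(339, 198) [ 0.607 -0.163  0.109]
(319, 213) [ 0.463 -0.008  0.015]
(343, 258) [0.59  0.248 0.18 ]
(268, 152) [ 0.537 -0.157  0.155]
(300, 300) [0.666 0.211 0.033]
(360, 303) [0.547 0.283 0.022]
(235, 200) [ 0.636 -0.173  0.011]
```

```bash
python3 - <<'E'
import cv2,numpy as np
a=[cv2.resize(cv2.imread(f'pics/z_{n}.png'),(390,390)) for n in ('scene_200','scene_280','top_290','top_160')]
cv2.imwrite('pics/zz.png',np.hstack(a[:2]));cv2.imwrite('pics/zy.png',np.hstack(a[2:]))
E
```

```text
(no output)
```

View pics/zz.png

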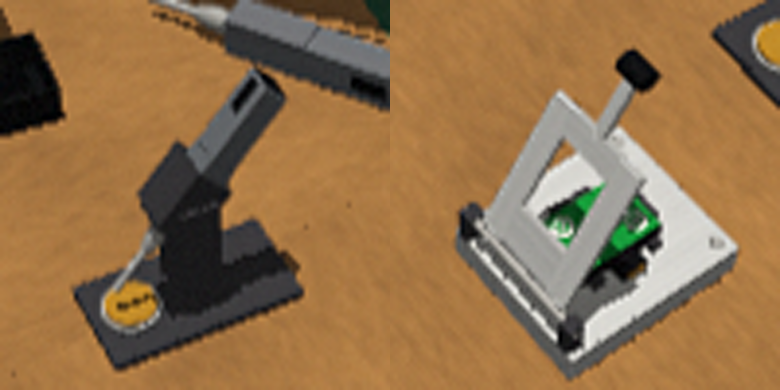

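View pics/zy.png

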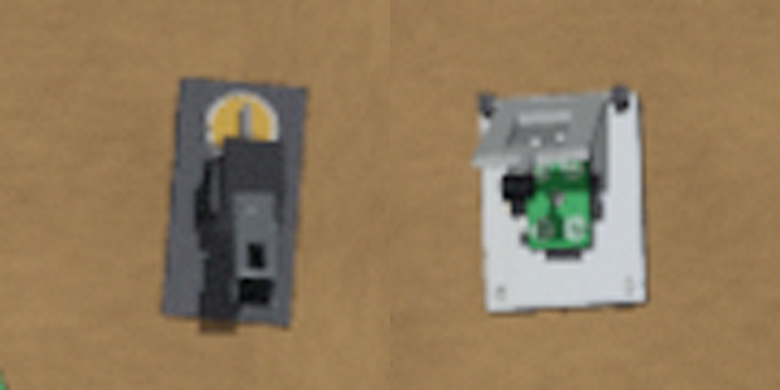

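```bash
cat >> h.py <<'E'
def ray_to_z(name,uv,z,st=None):
    ci=camera_info(name);K=ci['K'];uv=np.atleast_2d(uv).astype(float)
    D=np.stack([(uv[:,0]-K[0,2])/K[0,0],-(uv[:,1]-K[1,2])/K[1,1],-np.ones(len(uv))],-1)
    if 'eye' in ci:
        M=R.from_euler('xyz',ci['orientation'],degrees=True).as_matrix(); t=ci['eye']
    else:
        T=ci['tool_from_camera']; Mt=R.from_euler('xyz',st['eef_rot'],degrees=True).as_matrix()
        M=Mt@T[:3,:3]; t=Mt@T[:3,3]+st['tcp_pos']
    D=D@M.T
    return t+D*((z-t[2])/D[:,2])[:,None]
def proj(name,P,st=None):
    ci=camera_info(name);K=ci['K'];P=np.atleast_2d(P)
    if 'eye' in ci:
        M=R.from_euler('xyz',ci['orientation'],degrees=True).as_matrix(); t=ci['eye']
    else:
        T=ci['tool_from_camera']; Mt=R.from_euler('xyz',st['eef_rot'],degrees=True).as_matrix()
        M=Mt@T[:3,:3]; t=Mt@T[:3,3]+st['tcp_pos']
    C=(P-t)@M
    return np.stack([K[0,0]*C[:,0]/-C[:,2]+K[0,2],-K[1,1]*C[:,1]/-C[:,2]+K[1,2]],-1)
E
python3 - <<'E'
from h import *
f=np.load('top0.npz');p=f['p'].astype(int)
hsv=cv2.cvtColor(f['p'],cv2.COLOR_RGB2HSV)
m=(hsv[:,:,1]<60)&(hsv[:,:,2]>170)
m[:, :170]=0;m[:,235:]=0;m[:170]=0;m[240:]=0
v,u=np.nonzero(m)
W=ray_to_z('top',np.c_[u,v],0.024)
print('jig',cv2.minAreaRect(W[:,:2].astype(np.float32)),u.min(),u.max(),v.min(),v.max())
# stand base
m=(hsv[:,:,2]<120)&(abs(p[:,:,0]-p[:,:,2])<25)
m[:, :315]=0;m[:,365:]=0;m[:172]=0;m[240:]=0
v,u=np.nonzero(m)
W=ray_to_z('top',np.c_[u,v],0.008)
print('stand',cv2.minAreaRect(W[:,:2].astype(np.float32)),u.min(),u.max(),v.min(),v.max())
print(W[:,:2].min(0),W[:,:2].max(0))
print(proj('top',[[.575,.24,.175],[.537,-.157,.155]]))
# lug in scene: black cluster
P=cloud('scene',np.load('scene0.npz')['d']);g=np.load('scene0.npz')['p'].max(2)
s=P[250:268,335:352]; k=(s[...,2]>.13)&(g[250:268,335:352]<70); print('lug',s[k].mean(0),s[k].min(0),s[k].max(0),k.sum())
# driver handle points
s=P[140:190,240:285].reshape(-1,3);k=s[:,2]>.1;print(s[k].min(0),s[k].max(0))
for nm in('scene','top'):
  P=cloud(nm,np.load(nm+'0.npz')['d']).reshape(-1,3)
  k=(P[:,2]>.105)&(abs(P[:,0]-.55)<.1)&(abs(P[:,1]+.16)<.06);Q=P[k]
  if k.sum()>5:
    c=Q.mean(0);U,S,V=np.linalg.svd(Q-c);print(nm,k.sum(),c,V[0],Q.min(0),Q.max(0))
E
```

```text
jig ((0.5967800617218018, 0.24678359925746918), (0.12481655925512314, 0.11014591157436371), 4.845897674560547) 181 218 180 223
stand ((0.5968308448791504, -0.17009031772613525), (0.07841506600379944, 0.1490749567747116), 86.67241668701172) 323 352 181 231
[ 0.5215044  -0.21259586] [ 0.67230953 -0.12702553]
[[190.99936635 202.66464525]
 [338.25063059 221.44048286]]
lug [0.58860567 0.24679205 0.178328  ] [0.5796446  0.23533861 0.16969299] [0.59526629 0.2562293  0.1829761 ] 74
[ 0.52115043 -0.19133082  0.10002635] [1.03613958 0.72061624 0.98817082]
scene 410 [ 0.56524867 -0.16475304  0.1304776 ] [ 0.81262198 -0.09220083 -0.57545158] [ 0.52115043 -0.19133082  0.10506235] [ 0.61071    -0.14951245  0.16364656]
top 302 [ 0.56561968 -0.16882552  0.13301682] [-0.80745098  0.06602897  0.58622784] [ 0.52213794 -0.18885377  0.1050083 ] [ 0.60794257 -0.1523959   0.16536574]
```

```bash
cat >> h.py <<'E'
def plan(x,y,z,yaw,quiet=False):
    s=r.get_state();M=R.from_euler('xyz',s['eef_rot'],degrees=True).as_matrix()
    d=M.T@(np.array([x,y,z])-s['tcp_pos'])
    t=-np.deg2rad((yaw-s['eef_rot'][2]+180)%360-180)
    print('t',s['time_s'],'tcp',s['tcp_pos'].round(4),'rot',s['eef_rot'].round(2),'F',s['contact_force'].round(2),'w',round(s['gripper_width'],4))
    print('txyz',d.round(4),'turn',round(t,3),'rows',np.linalg.norm(d)/.05)
E
python3 -c "
from h import *
plan(.46,.245,.36,5)"
```

```text
t 0.15 tcp [ 0.2663 -0.6199  0.2429] rot [-8.993e+01  1.000e-02  2.325e+01] F [0.12 0.27 1.09] w 0.0879
txyz [ 0.5193 -0.1164  0.7184] turn 0.318 rows 17.88062442953478
```

Request:
apply_moves(deltas=[{"tx": 0.035,"ty": -0.03,"tz": 0.02},{"tx": 0.065,"ty": -0.05,"tz": 0.05},{"tx": 0.095,"ty": -0.06,"tz": 0.085},{"tx": 0.125,"ty": -0.07,"tz": 0.125},{"tx": 0.155,"ty": -0.08,"tz": 0.165}])

```text
invalid input at $.deltas[0]: expected keys tx, ty, tz, turn, gripper
```

```bash
python3 -c "
from h import *
plan(.46,.245,.36,5)"
```

```text
t 0.15 tcp [ 0.2663 -0.6199  0.2429] rot [-8.993e+01  1.000e-02  2.325e+01] F [0.12 0.27 1.09] w 0.0879
txyz [ 0.5193 -0.1164  0.7184] turn 0.318 rows 17.88062442953478
```

All five keys are needed.

Request:
apply_moves(deltas=[{"tx": 0.035,"ty": -0.03,"tz": 0.02,"turn": 0,"gripper": 0.087},{"tx": 0.065,"ty": -0.05,"tz": 0.05,"turn": 0,"gripper": 0.087},{"tx": 0.095,"ty": -0.06,"tz": 0.085,"turn": 0,"gripper": 0.087},{"tx": 0.125,"ty": -0.07,"tz": 0.125,"turn": 0,"gripper": 0.087},{"tx": 0.155,"ty": -0.08,"tz": 0.165,"turn": 0,"gripper": 0.087}])

```text
time_s: 0.65
tcp_pos: [0.3433, -0.4075, 0.3232]
eef_rot: [-90.0, 0.0, 23.2]
contact_force: [1.6, 0.7, 0.1]
gripper_width: 0.0874
```

```bash
python3 -c "
from h import *
plan(.46,.245,.36,5)"
```

```text
t 0.65 tcp [ 0.3433 -0.4075  0.3232] rot [-8.997e+01  1.000e-02  2.323e+01] F [1.6  0.67 0.08] w 0.0874
txyz [ 0.3646 -0.0366  0.5536] turn 0.318 rows 13.27741197982353
```

Request:
apply_moves(deltas=[{"tx": 0.026,"ty": -0.01,"tz": 0.039,"turn": 0,"gripper": 0.087},{"tx": 0.052,"ty": -0.02,"tz": 0.078,"turn": 0,"gripper": 0.087},{"tx": 0.078,"ty": -0.03,"tz": 0.117,"turn": 0,"gripper": 0.087},{"tx": 0.104,"ty": -0.036,"tz": 0.156,"turn": 0,"gripper": 0.087},{"tx": 0.13,"ty": -0.036,"tz": 0.195,"turn": 0,"gripper": 0.087}])

```text
time_s: 1.15
tcp_pos: [0.3858, -0.1771, 0.3602]
eef_rot: [-90.1, -0.1, 23.2]
contact_force: [1.2, -0.4, -0.1]
gripper_width: 0.0868
```

Request:
apply_moves(deltas=[{"tx": 0.026,"ty": 0,"tz": 0.04,"turn": 0,"gripper": 0.087},{"tx": 0.052,"ty": 0,"tz": 0.08,"turn": 0,"gripper": 0.087},{"tx": 0.078,"ty": 0,"tz": 0.12,"turn": 0,"gripper": 0.087},{"tx": 0.104,"ty": 0,"tz": 0.16,"turn": 0,"gripper": 0.087},{"tx": 0.13,"ty": 0,"tz": 0.2,"turn": 0,"gripper": 0.087}])

```text
time_s: 1.65
tcp_pos: [0.4258, 0.0583, 0.3595]
eef_rot: [-90.0, -0.1, 23.3]
contact_force: [1.5, -0.9, 0.7]
gripper_width: 0.087
```

Request:
apply_moves(deltas=[{"tx": 0.026,"ty": 0,"tz": 0.04,"turn": 0.06,"gripper": 0.087},{"tx": 0.052,"ty": 0,"tz": 0.08,"turn": 0.12,"gripper": 0.087},{"tx": 0.078,"ty": 0,"tz": 0.12,"turn": 0.2,"gripper": 0.087},{"tx": 0.104,"ty": 0,"tz": 0.158,"turn": 0.28,"gripper": 0.087},{"tx": 0.104,"ty": 0,"tz": 0.158,"turn": 0.318,"gripper": 0.087}])

```text
time_s: 2.15
tcp_pos: [0.4597, 0.2469, 0.3574]
eef_rot: [-90.1, 0.1, 5.0]
contact_force: [0.2, -1.6, -1.0]
gripper_width: 0.087
```

```bash
python3 - <<'E'
from h import *
plan(.58,.247,.25,5)
s=r.get_state();p,d=capture('wrist');save('w1',p);np.savez('w1.npz',p=p,d=d,rot=s['eef_rot'],pos=s['tcp_pos'])
E
```

```text
t 2.15 tcp [0.4597 0.2469 0.3574] rot [-90.07   0.11   5.03] F [ 0.16 -1.59 -1.  ] w 0.087
txyz [ 0.12    0.1072 -0.0103] turn 0.001 rows 3.2252467978407293
```

View pics/w1.png

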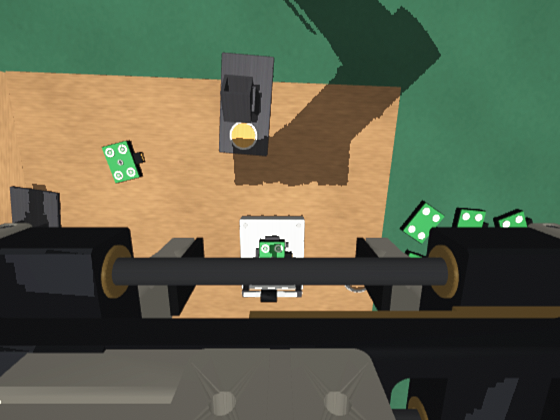

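Request:
apply_moves(deltas=[{"tx": 0.04,"ty": 0,"tz": 0,"turn": 0,"gripper": 0.087},{"tx": 0.08,"ty": 0,"tz": 0,"turn": 0,"gripper": 0.087},{"tx": 0.12,"ty": 0,"tz": 0,"turn": 0,"gripper": 0.087},{"tx": 0.16,"ty": 0,"tz": 0,"turn": 0,"gripper": 0.087},{"tx": 0.18,"ty": 0,"tz": 0,"turn": 0,"gripper": 0.087}])

```text
time_s: 2.7
tcp_pos: [0.641, 0.2574, 0.3576]
eef_rot: [-90.1, 0.1, 5.0]
contact_force: [0.1, 0.9, -0.3]
gripper_width: 0.0869
```

```bash
python3 - <<'E'
from h import *
import time
plan(.58,.247,.25,5)
s=r.get_state();p,d=capture('wrist');save('w2',p);np.savez('w2.npz',p=p,d=d,rot=s['eef_rot'],pos=s['tcp_pos'])
s2=r.get_state();print(s2['tcp_pos'],s2['qd'].round(1))
E
```

```text
t 2.7 tcp [0.641  0.2574 0.3576] rot [-9.007e+01  9.000e-02  5.000e+00] F [ 0.14  0.9  -0.32] w 0.0869
txyz [-0.0615  0.1077 -0.0049] turn 0.0 rows 2.4828192274118943
[0.64236936 0.25732418 0.35666498] [ 1.6 -3.  -5.5 -1.   0.8 -2.1]
```

View pics/w2.png

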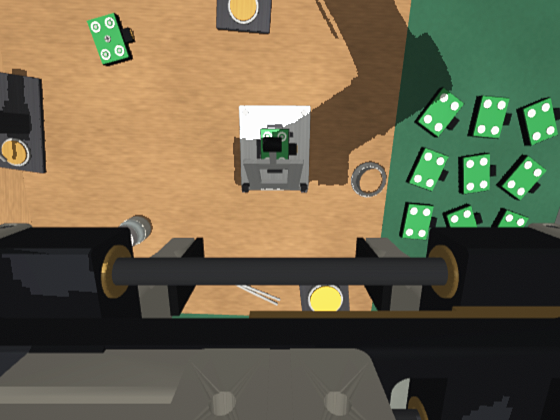

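```bash
python3 - <<'E'
from h import *
f=np.load('w2.npz');p=f['p'];save('w2z',cv2.resize(p[95:200,225:325],None,fx=6,fy=5.6*6/6,interpolation=cv2.INTER_CUBIC))
E
```

```text
(no output)
```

View pics/w2z.png

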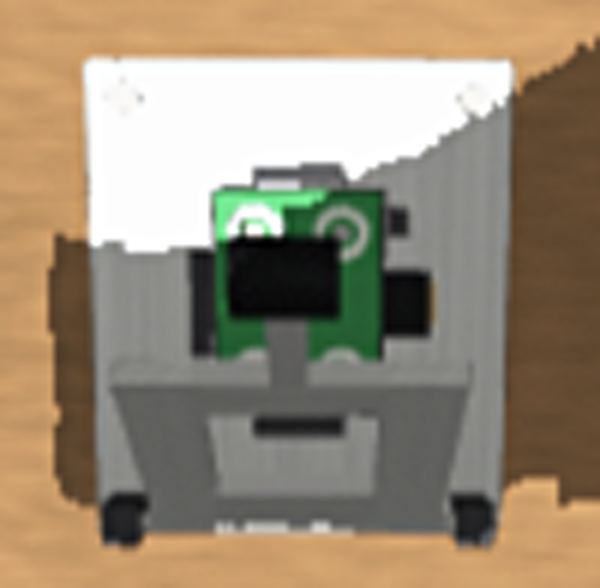

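```bash
python3 - <<'E'
from h import *
f=np.load('w2.npz');st=dict(eef_rot=f['rot'],tcp_pos=f['pos'])
px=lambda a,b:(225+(a+.5)/6-.5,95+(b+.5)/5.6-.5)
c=ray_to_z('wrist',[px(85,58),px(513,60),px(105,530),px(496,530)],.024,st);print(c)
e=c[1]-c[0];print('edge len',np.linalg.norm(e[:2]),'yaw',np.degrees(np.arctan2(-e[0],e[1])))
e=c[0]-c[2];print(np.linalg.norm(e))
P=cloud('wrist',f['d'],st)
L=P[138:151,264:281];k=(L[...,2]>.13)&(f['p'][138:151,264:281].max(2)<70);print(L[k].mean(0),L[k].max(0),L[k].min(0),k.sum())
v,u=np.nonzero(k);print(u.min()+264,u.max()+264,v.min()+138,v.max()+138)
# surfaces
Z=P[100:195,232:318];print('ztop',np.median(P[108:120,245:300,2]), 'bench', np.median(P[60:90,250:300,2]))
print('posts/hinge', ray_to_z('wrist',[px(125,500),px(475,500)],.048,st))
# frame surface points -> plane fit
Q=P[160:186,240:312].reshape(-1,3);Q=Q[(Q[:,2]>.055)];
for _ in range(3):
    m=Q.mean(0);U,S,V=np.linalg.svd(Q-m,full_matrices=False);n=V[2]*np.sign(V[2][2]);dd=(Q-m)@n;Q=Q[abs(dd)<.004]
print('frame plane',n,m,len(Q),'q',np.degrees(np.arctan2(-n[0]*-1,n[2])))
E
```

```text
[[0.53905152 0.18665042 0.024     ]
 [0.53012885 0.29487885 0.024     ]
 [0.66868213 0.19893819 0.024     ]
 [0.65942627 0.30488835 0.024     ]]
edge len 0.10859560746024778 yaw 4.712973764212262
0.13021168791177293
[0.58691774 0.24527931 0.18277473] [0.59394485 0.2541585  0.49776183] [0.57557185 0.23627352 0.17622498] 221
264 280 138 150
ztop 0.022996673202081402 bench -0.0004189930704182332
posts/hinge [[0.65514139 0.20629408 0.048     ]
 [0.6473126  0.29591887 0.048     ]]
frame plane [0.87877295 0.07138046 0.47187173] [0.62394872 0.24770515 0.11307248] 345 q 61.7656868752803
```

```bash
python3 -c "
from h import *
plan(.588,.2456,.1725,4.8)"
```

```text
t 2.75 tcp [0.6424 0.2573 0.3567] rot [-90.12   0.12   4.97] F [ 1.   -0.05 -0.53] w 0.087
txyz [-0.0548  0.1843 -0.0066] turn 0.003 rows 3.8476082615768536
```

Request:
apply_moves(deltas=[{"tx": -0.03,"ty": 0.03,"tz": -0.004,"turn": 0,"gripper": 0.06},{"tx": -0.053,"ty": 0.065,"tz": -0.007,"turn": 0,"gripper": 0.06},{"tx": -0.055,"ty": 0.1,"tz": -0.007,"turn": 0,"gripper": 0.06},{"tx": -0.055,"ty": 0.13,"tz": -0.007,"turn": 0,"gripper": 0.06},{"tx": -0.055,"ty": 0.13,"tz": -0.007,"turn": 0,"gripper": 0.06}])

```text
time_s: 3.25
tcp_pos: [0.5819, 0.2447, 0.2252]
eef_rot: [-90.2, 0.4, 5.0]
contact_force: [-0.2, -1.1, -0.0]
gripper_width: 0.0609
```

```bash
python3 - <<'E'
from h import *
plan(.588,.2456,.1725,4.8)
p,d=capture('scene');save('s2',cv2.resize(p[220:340,260:400],None,fx=5,fy=5))
E
```

```text
t 3.25 tcp [0.5819 0.2447 0.2252] rot [-90.17   0.38   5.02] F [-0.16 -1.05 -0.01] w 0.0609
txyz [0.0065 0.0526 0.0006] turn 0.004 rows 1.0606414454774271
```

View pics/s2.png

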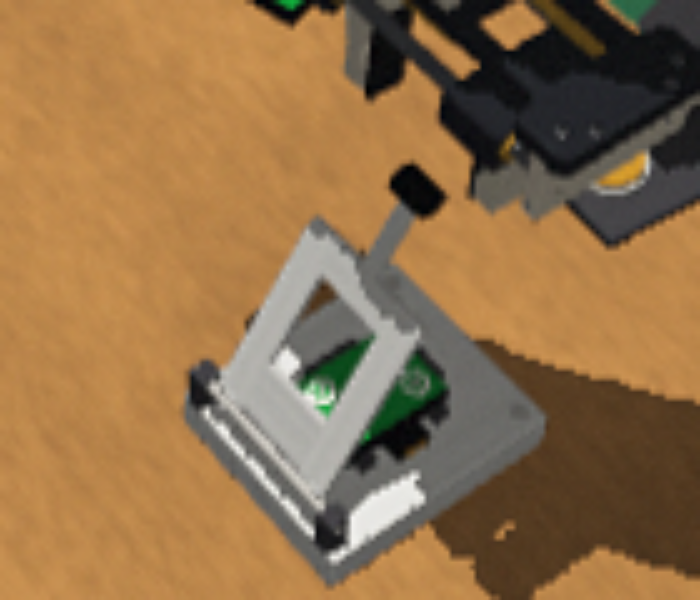

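Request:
apply_moves(deltas=[{"tx": 0.004,"ty": 0.02,"tz": 0.001,"turn": 0,"gripper": 0.06},{"tx": 0.005,"ty": 0.04,"tz": 0.001,"turn": 0,"gripper": 0.06},{"tx": 0.005,"ty": 0.052,"tz": 0.001,"turn": 0,"gripper": 0.06},{"tx": 0.005,"ty": 0.052,"tz": 0.001,"turn": 0,"gripper": 0.06}])

```text
time_s: 3.7
tcp_pos: [0.5893, 0.2476, 0.1769]
eef_rot: [-90.0, 0.1, 5.0]
contact_force: [0.0, -0.0, -0.4]
gripper_width: 0.0599
```

```bash
python3 - <<'E'
from h import *
plan(.588,.2456,.1725,4.8)
p,d=capture('scene');save('s3',cv2.resize(p[220:340,260:400],None,fx=5,fy=5))
E
```

```text
t 3.7 tcp [0.5893 0.2476 0.1769] rot [-9.004e+01  6.000e-02  5.030e+00] F [ 0.01 -0.04 -0.36] w 0.0599
txyz [-0.0015  0.0044 -0.0019] turn 0.004 rows 0.10083457085919648
```

View pics/s3.png

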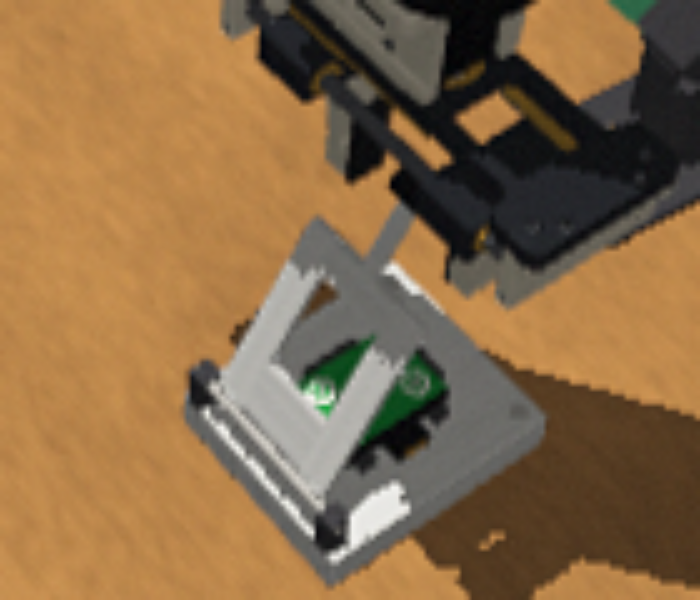

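Good so far. The lug is between the fingers, so I'll close on it at a modest force.

Request:
apply_moves(deltas=[{"tx": -0.001,"ty": 0.004,"tz": -0.001,"turn": 0,"gripper": 0.03},{"tx": -0.001,"ty": 0.004,"tz": -0.001,"turn": 0,"gripper": 0.01},{"tx": -0.001,"ty": 0.004,"tz": -0.001,"turn": 0,"gripper": 0.01},{"tx": -0.001,"ty": 0.004,"tz": -0.001,"turn": 0,"gripper": 0.01},{"tx": -0.001,"ty": 0.004,"tz": -0.001,"turn": 0,"gripper": 0.01}], newtons=15)

```text
time_s: 4.25
tcp_pos: [0.5886, 0.2469, 0.1735]
eef_rot: [-90.0, -0.0, 5.0]
contact_force: [0.1, 0.4, -0.3]
gripper_width: 0.0257
```

Request:
apply_moves(deltas=[{"tx": 0,"ty": 0,"tz": 0,"turn": 0,"gripper": 0.01},{"tx": 0,"ty": 0,"tz": 0,"turn": 0,"gripper": 0.01},{"tx": 0,"ty": 0,"tz": 0,"turn": 0,"gripper": 0.01}], newtons=15)

```text
time_s: 4.55
tcp_pos: [0.5882, 0.2446, 0.1731]
eef_rot: [-90.2, 0.1, 5.0]
contact_force: [0.3, -7.9, 1.3]
gripper_width: 0.0196
```

Request:
apply_moves(deltas=[{"tx": -0.007,"ty": 0.004,"tz": -0.002,"turn": 0,"gripper": 0.01},{"tx": -0.015,"ty": 0.009,"tz": -0.002,"turn": 0,"gripper": 0.01},{"tx": -0.0295,"ty": 0.0205,"tz": -0.002,"turn": 0,"gripper": 0.01},{"tx": -0.042,"ty": 0.034,"tz": -0.002,"turn": 0,"gripper": 0.01},{"tx": -0.0535,"ty": 0.048,"tz": -0.002,"turn": 0,"gripper": 0.01}])

```text
time_s: 5.05
tcp_pos: [0.535, 0.24, 0.1249]
eef_rot: [-90.0, -0.1, 5.0]
contact_force: [7.9, -2.5, -4.0]
gripper_width: 0.02
```

Request:
apply_moves(deltas=[{"tx": -0.007,"ty": 0.015,"tz": 0,"turn": 0,"gripper": 0.01},{"tx": -0.014,"ty": 0.0315,"tz": 0,"turn": 0,"gripper": 0.01},{"tx": -0.0195,"ty": 0.049,"tz": 0,"turn": 0,"gripper": 0.01},{"tx": -0.0225,"ty": 0.066,"tz": 0,"turn": 0,"gripper": 0.01},{"tx": -0.0235,"ty": 0.081,"tz": 0,"turn": 0,"gripper": 0.01}])

```text
time_s: 5.55
tcp_pos: [0.5105, 0.2379, 0.0433]
eef_rot: [-90.0, 0.1, 5.0]
contact_force: [-0.0, -0.9, 1.2]
gripper_width: 0.02
```

Request:
apply_moves(deltas=[{"tx": 0,"ty": 0.003,"tz": 0,"turn": 0,"gripper": 0.01},{"tx": 0,"ty": 0.005,"tz": 0,"turn": 0,"gripper": 0.01},{"tx": 0,"ty": 0.005,"tz": 0,"turn": 0,"gripper": 0.01}])

```text
time_s: 5.85
tcp_pos: [0.5106, 0.2379, 0.04]
eef_rot: [-90.0, 0.1, 5.0]
contact_force: [-5.6, -1.8, 10.9]
gripper_width: 0.0196
```

Request:
apply_moves(deltas=[{"tx": 0,"ty": -0.003,"tz": 0,"turn": 0,"gripper": 0.05},{"tx": 0,"ty": -0.003,"tz": 0,"turn": 0,"gripper": 0.05},{"tx": 0,"ty": -0.003,"tz": 0,"turn": 0,"gripper": 0.06},{"tx": 0,"ty": -0.02,"tz": 0,"turn": 0,"gripper": 0.07},{"tx": 0,"ty": -0.06,"tz": 0,"turn": 0,"gripper": 0.08}])

```text
time_s: 6.35
tcp_pos: [0.51, 0.2365, 0.0965]
eef_rot: [-90.2, 0.3, 5.0]
contact_force: [0.4, 0.7, 0.2]
gripper_width: 0.0542
```

Request:
apply_moves(deltas=[{"tx": 0,"ty": -0.045,"tz": 0,"turn": 0,"gripper": 0.08},{"tx": 0,"ty": -0.09,"tz": 0,"turn": 0,"gripper": 0.08},{"tx": 0,"ty": -0.135,"tz": 0,"turn": 0,"gripper": 0.08},{"tx": 0.03,"ty": -0.17,"tz": 0,"turn": 0,"gripper": 0.08},{"tx": 0.075,"ty": -0.18,"tz": 0,"turn": 0,"gripper": 0.08}])

```text
time_s: 6.85
tcp_pos: [0.5879, 0.2457, 0.2859]
eef_rot: [-89.7, -0.5, 5.2]
contact_force: [0.4, 2.0, 0.9]
gripper_width: 0.0797
```

Request:
apply_moves(deltas=[{"tx": 0.045,"ty": 0,"tz": 0,"turn": 0,"gripper": 0.08},{"tx": 0.075,"ty": 0,"tz": 0,"turn": 0,"gripper": 0.08},{"tx": 0.075,"ty": 0,"tz": 0,"turn": 0,"gripper": 0.08}])

```text
time_s: 7.15
tcp_pos: [0.664, 0.2509, 0.2764]
eef_rot: [-90.1, 0.1, 4.9]
contact_force: [-0.5, 0.5, -1.2]
gripper_width: 0.0799
```

```bash
python3 - <<'E'
from h import *
plan(.588,.2456,.1725,4.8)
s=r.get_state();p,d=capture('wrist');save('w3',p);np.savez('w3.npz',p=p,d=d,rot=s['eef_rot'],pos=s['tcp_pos'])
E
```

```text
t 7.15 tcp [0.664  0.2509 0.2764] rot [-90.09   0.13   4.92] F [-0.47  0.52 -1.16] w 0.0799
txyz [-0.076   0.1041  0.0014] turn 0.002 rows 2.5774902041282375
```

View pics/w3.png

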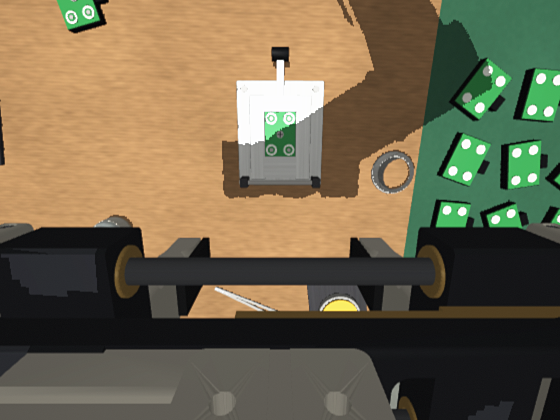

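The frame is closed flat over the module. The lug is at (280,53), and the screw should be near (280,134). I'll measure it now.

```bash
python3 - <<'E'
from h import *
f=np.load('w3.npz');st=dict(eef_rot=f['rot'],tcp_pos=f['pos']);p=f['p']
save('w3z',cv2.resize(p[40:195,230:330],None,fx=5,fy=3.8*1,interpolation=cv2.INTER_CUBIC))
save('w3y',cv2.resize(p[105:165,255:305],None,fx=10,fy=10,interpolation=cv2.INTER_CUBIC))
P=cloud('wrist',f['d'],st)
print('lug',P[53,280],'frame',P[95:110,255:260].mean((0,1)),P[165:172,270:290].mean((0,1)),P[85:90,270:290].mean((0,1)))
E
```

```text
lug [0.5099879  0.23863938 0.0474714 ] frame [0.56475057 0.21605167 0.04784143] [0.64041305 0.24927917 0.04458612] [0.54361671 0.24093807 0.03047821]
```

View pics/w3y.png

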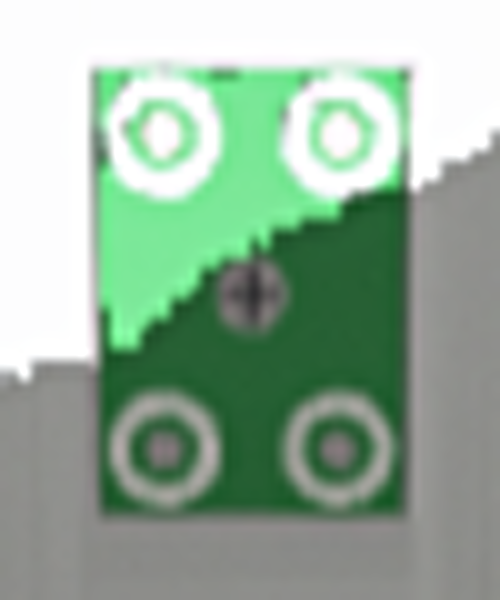

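```bash
python3 - <<'E'
from h import *
f=np.load('w3.npz');st=dict(eef_rot=f['rot'],tcp_pos=f['pos'])
print('screw',ray_to_z('wrist',[(279.55,133.95)],.0385,st))
# jig centre predicted
print(.5988,.2465)
plan(.47,-.15,.33,-4)
E
```

```text
screw [[0.5990403  0.24578165 0.0385    ]]
0.5988 0.2465
t 7.2 tcp [0.6624 0.2509 0.2768] rot [-90.07   0.15   4.94] F [-1.02 -0.44 -0.72] w 0.0801
txyz [-0.2263 -0.0521 -0.3829] turn 0.156 rows 8.956880042179085
```

Request:
apply_moves(deltas=[{"tx": -0.008,"ty": -0.015,"tz": -0.045,"turn": 0,"gripper": 0.08},{"tx": -0.016,"ty": -0.03,"tz": -0.09,"turn": 0,"gripper": 0.08},{"tx": -0.024,"ty": -0.045,"tz": -0.135,"turn": 0,"gripper": 0.08},{"tx": -0.032,"ty": -0.053,"tz": -0.18,"turn": 0,"gripper": 0.08},{"tx": -0.04,"ty": -0.053,"tz": -0.226,"turn": 0,"gripper": 0.08}])

```text
time_s: 7.7
tcp_pos: [0.6405, 0.0214, 0.3343]
eef_rot: [-90.0, -0.2, 5.1]
contact_force: [0.8, -0.4, -0.1]
gripper_width: 0.0802
```

Request:
apply_moves(deltas=[{"tx": -0.008,"ty": 0,"tz": -0.046,"turn": 0.04,"gripper": 0.08},{"tx": -0.016,"ty": 0,"tz": -0.092,"turn": 0.08,"gripper": 0.08},{"tx": -0.024,"ty": 0,"tz": -0.138,"turn": 0.12,"gripper": 0.08},{"tx": -0.028,"ty": 0,"tz": -0.184,"turn": 0.155,"gripper": 0.08},{"tx": -0.028,"ty": 0,"tz": -0.184,"turn": 0.155,"gripper": 0.08}])

```text
time_s: 8.2
tcp_pos: [0.628, -0.1674, 0.3323]
eef_rot: [-90.0, 0.0, -4.2]
contact_force: [0.3, -0.0, -0.5]
gripper_width: 0.0798
```

```bash
python3 - <<'E'
from h import *
plan(.55,-.165,.127,-4)
s=r.get_state();p,d=capture('wrist');save('w4',p);np.savez('w4.npz',p=p,d=d,rot=s['eef_rot'],pos=s['tcp_pos'])
save('w4z',cv2.resize(p[40:220,200:360],None,fx=3.7,fy=3.3,interpolation=cv2.INTER_CUBIC))
E
```

```text
t 8.2 tcp [ 0.628  -0.1674  0.3323] rot [-9.004e+01  2.000e-02 -4.160e+00] F [ 0.3  -0.04 -0.48] w 0.0798
txyz [-0.0779  0.2053 -0.0031] turn -0.003 rows 4.392415940221893
```

View pics/w4.png

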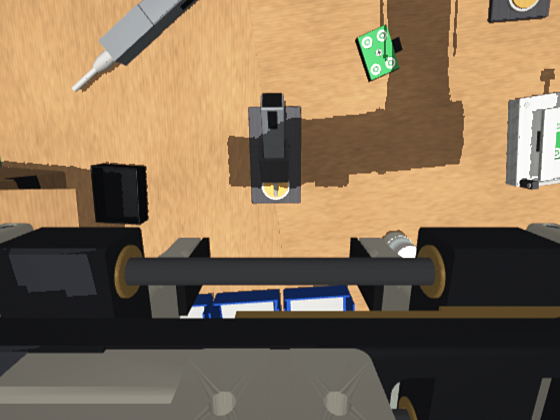

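```bash
python3 - <<'E'
from h import *
f=np.load('w4.npz');st=dict(eef_rot=f['rot'],tcp_pos=f['pos']);P=cloud('wrist',f['d'],st)
for v in range(90,166,4):
    row=P[v,250:300]; k=row[:,2]>.06
    if k.any():
        u=np.nonzero(k)[0]+250; print(v,u.min(),u.max(),row[k].mean(0).round(4),'y',row[k,1].min().round(4),row[k,1].max().round(4),'z',row[k,2].min().round(3),row[k,2].max().round(3), 'zmed@272',P[v,272].round(4))
z=np.array([.0])
# base plate corners
hsv=cv2.cvtColor(f['p'],cv2.COLOR_RGB2HSV)
print(ray_to_z('wrist',[(249,107),(300,107),(252,203),(300,203)],.008,st))
E
```

```text
94 262 296 [ 0.5247 -0.1666  0.1633] y -0.1772 -0.1564 z 0.146 0.472 zmed@272 [ 0.5228 -0.1668  0.1478]
98 261 283 [ 0.5273 -0.167   0.1535] y -0.1783 -0.1558 z 0.151 0.155 zmed@272 [ 0.5273 -0.167   0.154 ]
102 261 283 [ 0.5315 -0.1672  0.1573] y -0.1785 -0.1561 z 0.155 0.159 zmed@272 [ 0.5315 -0.1673  0.157 ]
106 260 283 [ 0.5356 -0.168   0.1615] y -0.1797 -0.1565 z 0.157 0.163 zmed@272 [ 0.5357 -0.1675  0.1619]
110 260 283 [ 0.5394 -0.1683  0.1608] y -0.1799 -0.1568 z 0.159 0.162 zmed@272 [ 0.5394 -0.1678  0.1606]
114 261 284 [ 0.5438 -0.1679  0.1707] y -0.1794 -0.157 z 0.156 0.472 zmed@272 [ 0.543  -0.1682  0.1576]
118 261 283 [ 0.5467 -0.1685  0.1538] y -0.18 -0.1572 z 0.151 0.155 zmed@272 [ 0.5468 -0.1685  0.1544]
122 261 283 [ 0.5511 -0.1682  0.1643] y -0.1806 -0.1574 z 0.147 0.472 zmed@272 [ 0.5506 -0.1689  0.1503]
126 262 283 [ 0.5545 -0.1688  0.1464] y -0.18 -0.1576 z 0.145 0.148 zmed@272 [ 0.5545 -0.1693  0.1464]
130 262 283 [ 0.5586 -0.1692  0.1417] y -0.1806 -0.1579 z 0.14 0.143 zmed@272 [ 0.5585 -0.1698  0.1421]
134 252 283 [ 0.5627 -0.1686  0.1813] y -0.1813 -0.1581 z 
[... 234 characters left out ...]
5715 -0.1711  0.1295]
146 259 288 [ 0.5766 -0.17    0.1172] y -0.1881 -0.1526 z 0.09 0.125 zmed@272 [ 0.5761 -0.1716  0.1251]
150 257 291 [ 0.5816 -0.1699  0.1104] y -0.1919 -0.1489 z 0.084 0.121 zmed@272 [ 0.5809 -0.1721  0.1202]
154 257 291 [ 0.5865 -0.1703  0.1083] y -0.1923 -0.1491 z 0.077 0.116 zmed@272 [ 0.5859 -0.1726  0.1137]
158 257 291 [ 0.591  -0.1707  0.1112] y -0.1929 -0.1494 z 0.09 0.118 zmed@272 [ 0.5905 -0.1729  0.1158]
162 257 291 [ 0.5956 -0.1709  0.1132] y -0.1934 -0.1498 z 0.09 0.118 zmed@272 [ 0.5952 -0.1733  0.1161]
[[ 0.52140878 -0.20454704  0.008     ]
 [ 0.52694834 -0.12855036  0.008     ]
 [ 0.66843522 -0.21420661  0.008     ]
 [ 0.67408909 -0.1367      0.008     ]]
```

View pics/w4z.png

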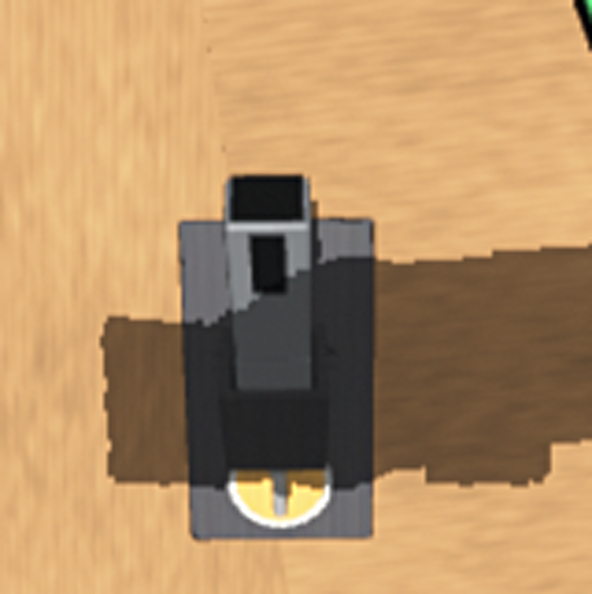

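```bash
python3 -c "
from h import *
plan(.5515,-.1686,.130,-3.7)"
```

```text
t 8.25 tcp [ 0.6283 -0.1654  0.3322] rot [-9.00e+01  1.00e-02 -4.06e+00] F [-0.05  1.78 -1.22] w 0.0802
txyz [-0.0764  0.2022 -0.0087] turn -0.006 rows 4.326046876452125
```

Request:
apply_moves(deltas=[{"tx": -0.035,"ty": 0.02,"tz": -0.004,"turn": 0,"gripper": 0.08},{"tx": -0.07,"ty": 0.04,"tz": -0.008,"turn": -0.006,"gripper": 0.08},{"tx": -0.0765,"ty": 0.07,"tz": -0.0085,"turn": -0.006,"gripper": 0.08},{"tx": -0.0765,"ty": 0.1,"tz": -0.0085,"turn": -0.006,"gripper": 0.07},{"tx": -0.0765,"ty": 0.1,"tz": -0.0085,"turn": -0.006,"gripper": 0.06}])

```text
time_s: 8.75
tcp_pos: [0.5498, -0.1649, 0.2289]
eef_rot: [-89.9, 0.3, -3.5]
contact_force: [0.1, -0.1, -0.1]
gripper_width: 0.069
```

```bash
python3 -c "
from h import *
s=r.get_state();p,d=capture('wrist');save('w5',p)
plan(.5515,-.1686,.130,-3.7)"
```

```text
t 8.8 tcp [ 0.5515 -0.1654  0.2314] rot [-90.     0.17  -3.42] F [ 0.47 -0.06  0.94] w 0.0653
txyz [ 0.0005  0.1014 -0.0032] turn 0.005 rows 2.029082267708693
```

View pics/w5.png

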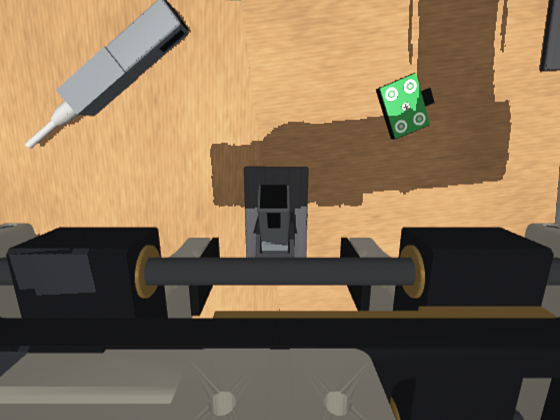

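Request:
apply_moves(deltas=[{"tx": 0,"ty": 0.03,"tz": -0.003,"turn": 0.005,"gripper": 0.06},{"tx": 0,"ty": 0.06,"tz": -0.003,"turn": 0.005,"gripper": 0.06},{"tx": 0,"ty": 0.085,"tz": -0.003,"turn": 0.005,"gripper": 0.06},{"tx": 0,"ty": 0.1,"tz": -0.003,"turn": 0.005,"gripper": 0.06},{"tx": 0,"ty": 0.1,"tz": -0.003,"turn": 0.005,"gripper": 0.05}])

```text
time_s: 9.3
tcp_pos: [0.5526, -0.1689, 0.1317]
eef_rot: [-90.0, 0.1, -3.7]
contact_force: [-0.1, 0.0, 0.4]
gripper_width: 0.0563
```

```bash
python3 -c "
from h import *
plan(.5515,-.1686,.130,-3.7)
p,d=capture('scene');save('s5',cv2.resize(p[90:230,190:330],None,fx=4.2,fy=4.2))"
```

```text
t 9.3 tcp [ 0.5526 -0.1689  0.1317] rot [-90.01   0.1   -3.74] F [-0.13  0.03  0.43] w 0.0563
txyz [-0.0011  0.0017  0.0002] turn -0.001 rows 0.04062697103870584
```

View pics/s5.png

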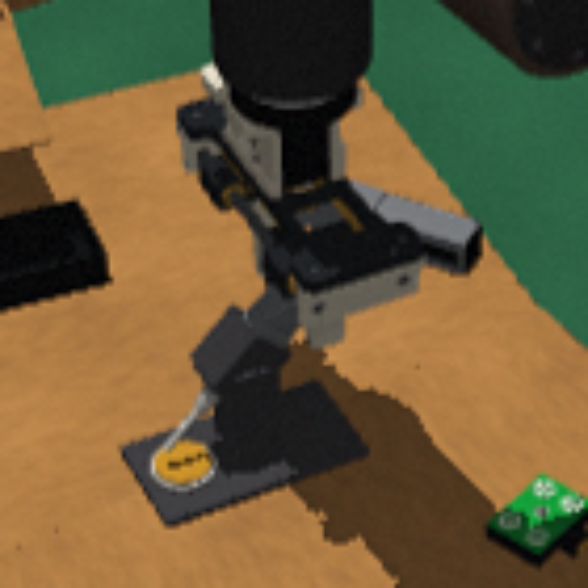

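Everything is aligned, so I'll close on the handle.

Request:
apply_moves(deltas=[{"tx": -0.001,"ty": 0.001,"tz": 0,"turn": 0,"gripper": 0.03},{"tx": -0.001,"ty": 0.001,"tz": 0,"turn": 0,"gripper": 0.015},{"tx": -0.001,"ty": 0.001,"tz": 0,"turn": 0,"gripper": 0.015},{"tx": -0.001,"ty": 0.001,"tz": 0,"turn": 0,"gripper": 0.015},{"tx": -0.001,"ty": 0.001,"tz": 0,"turn": 0,"gripper": 0.015}], newtons=30)

```text
time_s: 9.85
tcp_pos: [0.5519, -0.1694, 0.1319]
eef_rot: [-90.0, -0.1, -3.8]
contact_force: [-1.5, 1.5, 4.2]
gripper_width: 0.0237
```

Request:
apply_moves(deltas=[{"tx": 0,"ty": 0,"tz": 0,"turn": 0,"gripper": 0.015},{"tx": 0,"ty": 0,"tz": 0,"turn": 0,"gripper": 0.015}], newtons=30)

```text
time_s: 10.05
tcp_pos: [0.5519, -0.1695, 0.1319]
eef_rot: [-90.0, -0.1, -3.8]
contact_force: [-2.4, 1.6, 5.3]
gripper_width: 0.0238
```

Gripped at 23.8 mm. Now I'll draw it out along the driver axis, with equal shifts in -tx and -ty.

Request:
apply_moves(deltas=[{"tx": -0.005,"ty": -0.005,"tz": 0,"turn": 0,"gripper": 0.015},{"tx": -0.012,"ty": -0.012,"tz": 0,"turn": 0,"gripper": 0.015},{"tx": -0.02,"ty": -0.02,"tz": 0,"turn": 0,"gripper": 0.015},{"tx": -0.028,"ty": -0.028,"tz": 0,"turn": 0,"gripper": 0.015},{"tx": -0.036,"ty": -0.036,"tz": 0,"turn": 0,"gripper": 0.015}])

```text
time_s: 10.55
tcp_pos: [0.5141, -0.167, 0.1678]
eef_rot: [-90.0, 0.1, -3.8]
contact_force: [-0.4, 0.7, -2.3]
gripper_width: 0.0239
```

Request:
apply_moves(deltas=[{"tx": -0.01,"ty": -0.01,"tz": 0,"turn": 0,"gripper": 0.015},{"tx": -0.022,"ty": -0.022,"tz": 0,"turn": 0,"gripper": 0.015},{"tx": -0.034,"ty": -0.034,"tz": 0,"turn": 0,"gripper": 0.015},{"tx": -0.045,"ty": -0.05,"tz": 0,"turn": 0,"gripper": 0.015},{"tx": -0.055,"ty": -0.07,"tz": 0,"turn": 0,"gripper": 0.015}])

```text
time_s: 11.05
tcp_pos: [0.4577, -0.1632, 0.2371]
eef_rot: [-90.0, 0.2, -3.8]
contact_force: [-0.3, -0.1, -1.6]
gripper_width: 0.0239
```

Request:
apply_moves(deltas=[{"tx": 0,"ty": -0.03,"tz": 0,"turn": 0,"gripper": 0.015},{"tx": 0,"ty": -0.06,"tz": 0,"turn": 0,"gripper": 0.015},{"tx": 0,"ty": -0.07,"tz": 0,"turn": 0,"gripper": 0.015},{"tx": 0,"ty": -0.07,"tz": 0,"turn": 0,"gripper": 0.015}])

```text
time_s: 11.45
tcp_pos: [0.4602, -0.1633, 0.3082]
eef_rot: [-90.0, -0.1, -3.8]
contact_force: [-0.3, 0.5, -2.6]
gripper_width: 0.0238
```

```bash
python3 -c "
from h import *
plan(.5515,-.1686,.130,-3.7)
p,d=capture('scene');save('s6',p)"
```

```text
t 11.45 tcp [ 0.4602 -0.1633  0.3082] rot [-8.997e+01 -8.000e-02 -3.800e+00] F [-0.33  0.47 -2.6 ] w 0.0238
txyz [0.0912 0.1783 0.0007] turn -0.002 rows 4.00622958826007
```

View pics/s6.png

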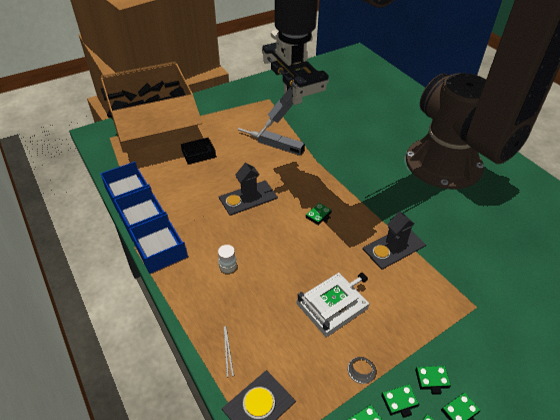

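Request:
apply_moves(deltas=[{"tx": 0,"ty": 0,"tz": 0,"turn": 0,"gripper": 0.015},{"tx": 0,"ty": 0,"tz": 0,"turn": 0,"gripper": 0.015},{"tx": 0,"ty": 0,"tz": 0,"turn": 0,"gripper": 0.015}], newtons=7)

```text
time_s: 11.8
tcp_pos: [0.4603, -0.1633, 0.306]
eef_rot: [-90.0, 0.1, -3.8]
contact_force: [-0.1, -0.1, -2.0]
gripper_width: 0.0241
```

```bash
cat >> h.py <<'E'
def drv(n):
    s=r.get_state();g=s['tcp_pos'];p,d=capture('scene');P=cloud('scene',d)
    uv=proj('scene',[g])[0].astype(int)
    k=(np.linalg.norm(P-g,axis=-1)<.19)&(P[...,2]<g[2]-.02)&(P[...,2]>.055)
    Q=P[k]
    u0=max(0,uv[0]-60);v0=max(0,uv[1]-30)
    save(n,cv2.resize(p[v0:v0+130,u0:u0+130],None,fx=4,fy=4))
    # axis from points well below the fingers
    M=R.from_euler('xyz',s['eef_rot'],degrees=True).as_matrix();L=(Q-g)@M
    L=L[(abs(L[:,2])<.02)&(L[:,1]>.022)]
    if len(L)>10:
        A=np.polyfit(L[:,1],L[:,0],1);print('n',len(L),'tilt deg (tip to +x)',np.degrees(np.arctan(A[0])),'x at grip',A[1],'lowest',L[:,1].max(),'z slope',np.degrees(np.arctan(np.polyfit(L[:,1],L[:,2],1)[0])))
    print(s['time_s'],g,s['contact_force'].round(1),s['gripper_width'])
E
python3 -c "
from h import *
drv('d1')"
```

```text
n 324 tilt deg (tip to +x) 40.03218534091872 x at grip 0.012269422150274534 lowest 0.10131797126550471 z slope -3.0535180610825607
11.8 [ 0.46028439 -0.16333798  0.30601699] [-0.1 -0.1 -2. ] 0.02407296515320999
```

View pics/d1.png

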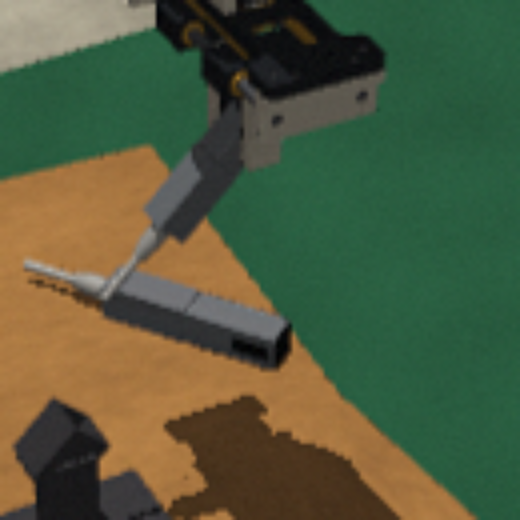

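Request:
apply_moves(deltas=[{"tx": 0,"ty": 0,"tz": 0,"turn": 0,"gripper": 0.015},{"tx": 0,"ty": 0,"tz": 0,"turn": 0,"gripper": 0.015},{"tx": 0,"ty": 0,"tz": 0,"turn": 0,"gripper": 0.015}], newtons=3)

```text
time_s: 12.15
tcp_pos: [0.4606, -0.1634, 0.307]
eef_rot: [-90.0, 0.0, -3.8]
contact_force: [-0.6, 0.7, -3.2]
gripper_width: 0.0244
```

```bash
python3 -c "
from h import *
drv('d2')"
```

```text
n 336 tilt deg (tip to +x) 9.032467337983576 x at grip 0.002974632237289577 lowest 0.14700745432612367 z slope -2.3187221123369572
12.15 [ 0.460632   -0.1633595   0.30701562] [-0.6  0.7 -3.2] 0.02436899221844416
```

View pics/d2.png

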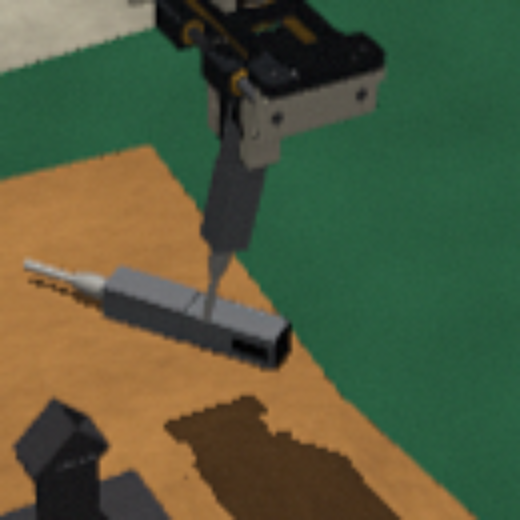

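It swung down by gravity. I'll hold a moment longer at 3 N and check again.

Request:
apply_moves(deltas=[{"tx": 0,"ty": 0,"tz": 0,"turn": 0,"gripper": 0.015},{"tx": 0,"ty": 0,"tz": 0,"turn": 0,"gripper": 0.015}], newtons=3)

```text
time_s: 12.4
tcp_pos: [0.4608, -0.1634, 0.3072]
eef_rot: [-90.0, -0.0, -3.8]
contact_force: [-0.8, 0.4, -2.5]
gripper_width: 0.0236
```

```bash
python3 -c "
from h import *
drv('d3')"
```

```text
n 336 tilt deg (tip to +x) 8.618816103285514 x at grip 0.0035398854534449825 lowest 0.14600153698572552 z slope -2.256107965708727
12.4 [ 0.46076611 -0.1633834   0.30723354] [-0.8  0.4 -2.5] 0.023558306832729782
```

View pics/d3.png

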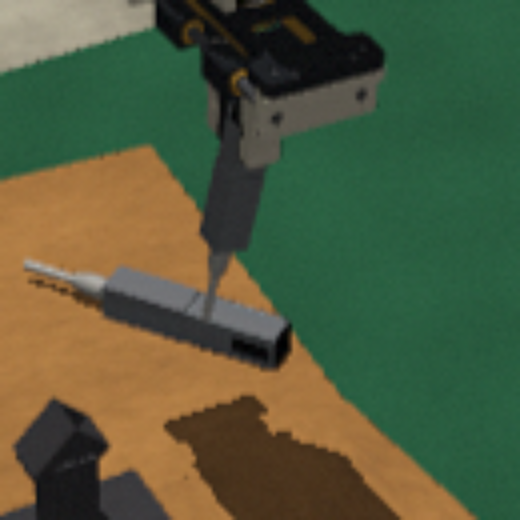

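```bash
cat >> h.py <<'E'
def tilt(n=None):
    s=r.get_state();g=s['tcp_pos'];p,d=capture('scene');P=cloud('scene',d)
    if n:
        uv=proj('scene',[g])[0].astype(int);u0=max(0,uv[0]-60);v0=max(0,uv[1]-30);save(n,cv2.resize(p[v0:v0+130,u0:u0+130],None,fx=4,fy=4))
    M=R.from_euler('xyz',s['eef_rot'],degrees=True).as_matrix();L=((P-g)@M)
    k=(abs(L[...,2])<.03)&(abs(L[...,0])<.12)&(L[...,1]>.02)&(L[...,1]<.165);Q=L[k]
    b=Q[(Q[:,1]>.092)&(Q[:,1]<.139)]
    for lo in np.arange(.02,.16,.012):
        q=Q[(Q[:,1]>=lo)&(Q[:,1]<lo+.012)]
        if len(q): print(round(lo+.006,3),len(q),'x',np.median(q[:,0]).round(4),q[:,0].min().round(4),q[:,0].max().round(4),'z',np.median(q[:,2]).round(4))
    print(s['time_s'],g.round(4),s['contact_force'].round(1),s['gripper_width'])
E
python3 -c "
from h import *
tilt()"
```

```text
0.026 38 x 0.0111 -0.0093 0.0146 z 0.0084
0.038 59 x 0.011 -0.0089 0.0182 z 0.0108
0.05 51 x 0.014 -0.0072 0.0224 z 0.0109
0.062 59 x 0.0152 -0.0058 0.0238 z 0.0106
0.074 53 x 0.0191 -0.0012 0.026 z 0.0109
0.086 28 x 0.0178 0.0003 0.0247 z 0.0108
0.098 19 x 0.0191 0.0093 0.0248 z 0.0041
0.11 13 x 0.0207 0.0142 0.0236 z 0.0034
0.122 9 x 0.0216 0.0175 0.0244 z 0.0024
0.134 9 x 0.0249 0.0189 0.0262 z 0.0018
0.146 4 x 0.0266 0.0244 0.0286 z 0.0026
12.45 [ 0.4608 -0.1634  0.3072] [-0.5  0.7 -1.6] 0.023776589607279408
```

The driver hangs about 10–11° off vertical and is held there by pad friction. I'll square it up by nudging the bit against the rim of its empty stand. First I'll approach and check the clearance.

Request:
apply_moves(deltas=[{"tx": 0.008,"ty": 0.005,"tz": 0,"turn": 0,"gripper": 0.015},{"tx": 0.022,"ty": 0.015,"tz": 0,"turn": 0,"gripper": 0.015},{"tx": 0.04,"ty": 0.029,"tz": 0,"turn": 0,"gripper": 0.015},{"tx": 0.058,"ty": 0.041,"tz": 0,"turn": 0,"gripper": 0.015},{"tx": 0.07,"ty": 0.05,"tz": 0,"turn": 0,"gripper": 0.015}], newtons=12)

```text
time_s: 13.0
tcp_pos: [0.532, -0.1681, 0.2549]
eef_rot: [-90.0, 0.1, -3.8]
contact_force: [-0.6, -0.2, -1.7]
gripper_width: 0.024
```

Request:
apply_moves(deltas=[{"tx": 0.004,"ty": 0.003,"tz": 0,"turn": 0,"gripper": 0.015},{"tx": 0.008,"ty": 0.005,"tz": 0,"turn": 0,"gripper": 0.015},{"tx": 0.008,"ty": 0.005,"tz": 0,"turn": 0,"gripper": 0.015}])

```text
time_s: 13.3
tcp_pos: [0.5388, -0.1686, 0.252]
eef_rot: [-90.0, 0.0, -3.8]
contact_force: [0.1, -0.5, -2.2]
gripper_width: 0.0238
```

```bash
python3 -c "
from h import *
tilt('d4')"
```

```text
0.026 31 x 0.0115 -0.008 0.0148 z 0.0086
0.038 58 x 0.012 -0.0092 0.018 z 0.0108
0.05 48 x 0.0112 -0.0055 0.019 z 0.0106
0.062 50 x 0.0145 -0.0067 0.0231 z 0.0111
0.074 54 x 0.0193 -0.0029 0.0267 z 0.0107
0.086 25 x 0.0141 0.0005 0.025 z 0.011
0.098 16 x 0.0191 0.0126 0.0218 z 0.0065
0.11 10 x 0.0199 0.0151 0.0254 z 0.0032
0.122 8 x 0.0215 0.0169 0.0251 z 0.0028
0.134 52 x 0.0548 0.02 0.0626 z 0.0037
0.146 92 x 0.0624 0.0237 0.0726 z 0.0053
0.158 150 x 0.0645 0.0279 0.0869 z 0.0138
13.3 [ 0.5388 -0.1686  0.252 ] [ 0.1 -0.5 -2.2] 0.023844118366026394
```

View pics/d4.png

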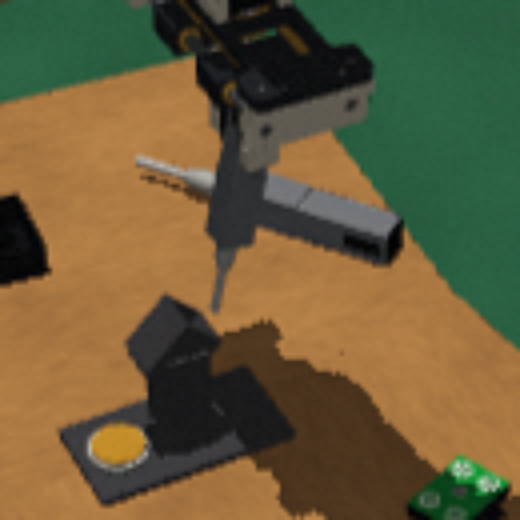

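Request:
apply_moves(deltas=[{"tx": 0.008,"ty": 0,"tz": 0,"turn": 0,"gripper": 0.015},{"tx": 0.016,"ty": 0,"tz": 0,"turn": 0,"gripper": 0.015},{"tx": 0.022,"ty": 0,"tz": 0,"turn": 0,"gripper": 0.015},{"tx": 0.028,"ty": 0,"tz": 0,"turn": 0,"gripper": 0.015},{"tx": 0.032,"ty": 0,"tz": 0,"turn": 0,"gripper": 0.015}], newtons=5)

```text
time_s: 13.85
tcp_pos: [0.5709, -0.1707, 0.252]
eef_rot: [-90.0, 0.0, -3.8]
contact_force: [-0.8, 0.8, -2.5]
gripper_width: 0.024
```

Request:
apply_moves(deltas=[{"tx": 0.004,"ty": 0,"tz": 0,"turn": 0,"gripper": 0.015},{"tx": 0.008,"ty": 0,"tz": 0,"turn": 0,"gripper": 0.015},{"tx": 0.011,"ty": 0,"tz": 0,"turn": 0,"gripper": 0.015},{"tx": 0.014,"ty": 0,"tz": 0,"turn": 0,"gripper": 0.015},{"tx": 0.014,"ty": 0,"tz": 0,"turn": 0,"gripper": 0.015}])

```text
time_s: 14.35
tcp_pos: [0.5848, -0.1716, 0.2521]
eef_rot: [-90.0, -0.0, -3.8]
contact_force: [-0.5, -0.8, -3.0]
gripper_width: 0.0241
```

```bash
python3 -c "
from h import *
tilt('d5')"
```

```text
0.026 23 x 0.0061 -0.0151 0.0093 z 0.0118
0.038 51 x 0.0029 -0.016 0.0094 z 0.011
0.05 52 x 0.0035 -0.0135 0.0107 z 0.0118
0.062 42 x 0.0005 -0.0148 0.0113 z 0.0119
0.074 50 x 0.005 -0.0145 0.0122 z 0.0114
0.086 33 x 0.0046 -0.0113 0.0117 z 0.0107
0.098 12 x 0.0026 -0.0036 0.0069 z 0.0079
0.11 12 x 0.003 -0.0062 0.0061 z 0.0043
0.122 6 x 0.0028 0.0008 0.0041 z 0.0028
0.134 52 x 0.0096 0.0003 0.0176 z 0.002
0.146 87 x 0.0169 -0.0088 0.0279 z 0.0129
0.158 150 x 0.0204 -0.0181 0.0393 z 0.0137
14.35 [ 0.5848 -0.1716  0.2521] [-0.5 -0.8 -3. ] 0.02407247030958845
```

View pics/d5.png

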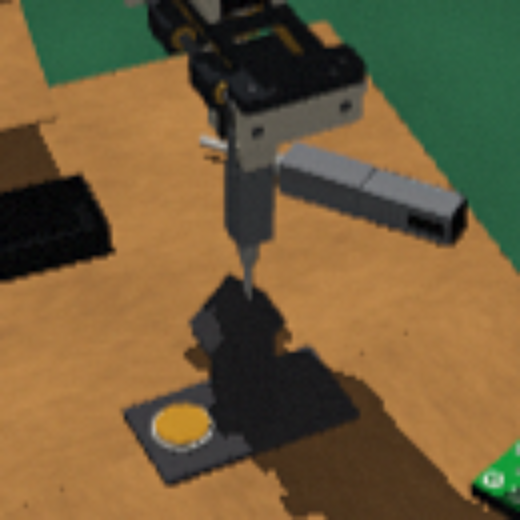

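Request:
apply_moves(deltas=[{"tx": 0.003,"ty": 0,"tz": 0,"turn": 0,"gripper": 0.015},{"tx": 0.004,"ty": 0,"tz": 0,"turn": 0,"gripper": 0.015},{"tx": 0.004,"ty": 0,"tz": 0,"turn": 0,"gripper": 0.015}])

```text
time_s: 14.7
tcp_pos: [0.5886, -0.1718, 0.2522]
eef_rot: [-90.0, -0.0, -3.8]
contact_force: [0.2, -0.6, -1.2]
gripper_width: 0.0242
```

Request:
apply_moves(deltas=[{"tx": 0,"ty": 0,"tz": 0,"turn": 0,"gripper": 0.015},{"tx": -0.003,"ty": 0,"tz": 0,"turn": 0,"gripper": 0.015},{"tx": -0.008,"ty": -0.005,"tz": 0,"turn": 0,"gripper": 0.015},{"tx": -0.016,"ty": -0.02,"tz": 0,"turn": 0,"gripper": 0.015},{"tx": -0.02,"ty": -0.045,"tz": 0,"turn": 0,"gripper": 0.015}], newtons=30)

```text
time_s: 15.2
tcp_pos: [0.5668, -0.1704, 0.2974]
eef_rot: [-90.0, 0.1, -3.8]
contact_force: [0.0, -0.7, -1.8]
gripper_width: 0.0241
```

Request:
apply_moves(deltas=[{"tx": 0,"ty": -0.03,"tz": 0,"turn": 0,"gripper": 0.015},{"tx": 0,"ty": -0.05,"tz": 0,"turn": 0,"gripper": 0.015},{"tx": 0,"ty": -0.05,"tz": 0,"turn": 0,"gripper": 0.015}])

```text
time_s: 15.5
tcp_pos: [0.5692, -0.171, 0.3524]
eef_rot: [-90.0, -0.4, -3.8]
contact_force: [0.5, 1.5, -2.9]
gripper_width: 0.024
```

```bash
python3 -c "
from h import *
tilt('d6')"
```

```text
0.026 24 x 0.0061 -0.0167 0.0091 z 0.0095
0.038 62 x 0.0 -0.0171 0.0093 z 0.0119
0.05 53 x 0.0009 -0.0157 0.0088 z 0.0121
0.062 57 x -0.0007 -0.0183 0.0099 z 0.0119
0.074 52 x 0.0027 -0.0163 0.0096 z 0.0123
0.086 39 x -0.0 -0.0162 0.0107 z 0.0111
0.098 17 x -0.0012 -0.0079 0.0048 z 0.0067
0.11 13 x -0.0006 -0.0069 0.003 z 0.0045
0.122 7 x -0.0005 -0.0032 0.0001 z 0.0022
0.134 7 x -0.0015 -0.0021 0.0017 z 0.0032
0.146 7 x -0.0002 -0.0013 0.0007 z 0.0021
15.5 [ 0.5692 -0.171   0.3524] [ 0.5  1.5 -2.9] 0.023958194042110432
```

View pics/d6.png

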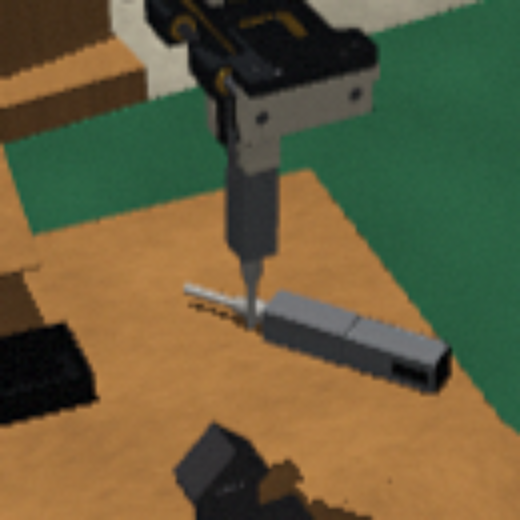

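Request:
apply_moves(deltas=[{"tx": 0,"ty": 0,"tz": 0.01,"turn": 0,"gripper": 0.015},{"tx": 0,"ty": 0,"tz": 0.03,"turn": 0,"gripper": 0.015},{"tx": 0,"ty": 0,"tz": 0.06,"turn": 0,"gripper": 0.015},{"tx": 0,"ty": 0,"tz": 0.095,"turn": 0,"gripper": 0.015},{"tx": 0,"ty": 0,"tz": 0.13,"turn": 0,"gripper": 0.015}])

```text
time_s: 16.05
tcp_pos: [0.5763, -0.0394, 0.346]
eef_rot: [-90.0, 0.1, -3.8]
contact_force: [0.6, 0.2, -2.7]
gripper_width: 0.0238
```

Request:
apply_moves(deltas=[{"tx": 0.001,"ty": 0,"tz": 0.035,"turn": 0,"gripper": 0.015},{"tx": 0.002,"ty": 0,"tz": 0.07,"turn": 0,"gripper": 0.015},{"tx": 0.003,"ty": 0,"tz": 0.105,"turn": 0,"gripper": 0.015},{"tx": 0.003,"ty": 0,"tz": 0.14,"turn": 0,"gripper": 0.015},{"tx": 0.003,"ty": 0,"tz": 0.175,"turn": 0,"gripper": 0.015}])

```text
time_s: 16.55
tcp_pos: [0.5907, 0.1354, 0.346]
eef_rot: [-90.0, 0.1, -3.8]
contact_force: [0.2, -0.6, -2.5]
gripper_width: 0.0238
```

Request:
apply_moves(deltas=[{"tx": 0,"ty": 0,"tz": 0.035,"turn": 0,"gripper": 0.015},{"tx": 0,"ty": 0,"tz": 0.065,"turn": 0,"gripper": 0.015},{"tx": 0,"ty": 0,"tz": 0.09,"turn": 0,"gripper": 0.015},{"tx": 0,"ty": 0,"tz": 0.105,"turn": 0,"gripper": 0.015},{"tx": 0,"ty": 0,"tz": 0.11,"turn": 0,"gripper": 0.015}])

```text
time_s: 17.05
tcp_pos: [0.5984, 0.2448, 0.3458]
eef_rot: [-90.1, 0.1, -3.7]
contact_force: [-0.4, 0.4, -1.6]
gripper_width: 0.0235
```

```bash
python3 -c "
from h import *
plan(.601,.246,.2185,-3.8)
tilt('d7')"
```

```text
t 17.05 tcp [0.5984 0.2448 0.3458] rot [-90.07   0.1   -3.71] F [-0.4   0.37 -1.62] w 0.0235
txyz [0.0028 0.1273 0.0015] turn 0.002 rows 2.5472099222086086
0.026 37 x 0.0063 0.002 0.0081 z 0.0015
0.038 66 x 0.0057 -0.017 0.0083 z 0.0109
0.05 75 x 0.005 -0.0167 0.0085 z 0.0114
0.062 81 x 0.0064 -0.0152 0.01 z 0.0114
0.074 72 x 0.0066 -0.0153 0.0093 z 0.0112
0.086 52 x 0.0059 -0.015 0.0095 z 0.0114
0.098 15 x 0.0017 -0.0049 0.0038 z 0.0061
0.11 13 x 0.0013 -0.0044 0.0034 z 0.0039
0.122 9 x -0.0003 -0.004 0.0011 z 0.0023
0.134 11 x -0.0001 -0.0029 0.0017 z 0.0022
0.146 9 x -0.0003 -0.0041 0.0015 z 0.0021
17.05 [0.5984 0.2448 0.3458] [-0.4  0.4 -1.6] 0.0235408886866493
```

View pics/d7.png

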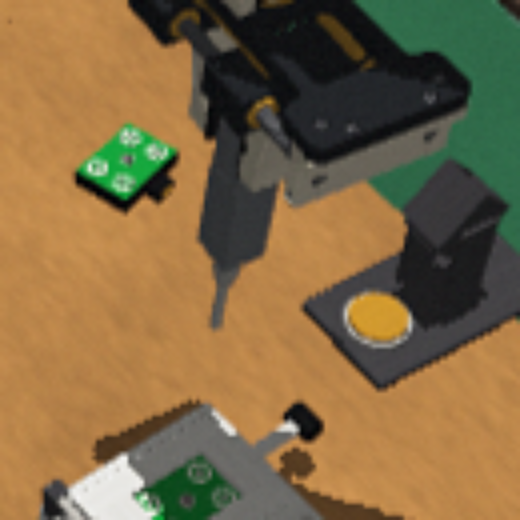

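Request:
apply_moves(deltas=[{"tx": 0.001,"ty": 0.03,"tz": 0.001,"turn": 0,"gripper": 0.015},{"tx": 0.002,"ty": 0.06,"tz": 0.001,"turn": 0,"gripper": 0.015},{"tx": 0.002,"ty": 0.085,"tz": 0.001,"turn": 0,"gripper": 0.015},{"tx": 0.002,"ty": 0.105,"tz": 0.001,"turn": 0,"gripper": 0.015},{"tx": 0.002,"ty": 0.11,"tz": 0.001,"turn": 0,"gripper": 0.015}])

```text
time_s: 17.6
tcp_pos: [0.5998, 0.2424, 0.2345]
eef_rot: [-90.1, 0.2, -3.9]
contact_force: [0.2, 1.2, -2.3]
gripper_width: 0.024
```

Request:
apply_moves(deltas=[{"tx": 0,"ty": 0,"tz": 0,"turn": 0,"gripper": 0.015},{"tx": 0,"ty": 0,"tz": 0,"turn": 0,"gripper": 0.015}])

```text
time_s: 17.8
tcp_pos: [0.6016, 0.244, 0.2386]
eef_rot: [-90.0, -0.1, -3.8]
contact_force: [0.4, -0.4, -2.1]
gripper_width: 0.0239
```

```bash
python3 - <<'E'
from h import *
plan(.601,.246,.2185,-3.8)
s=r.get_state();g=s['tcp_pos'];p,d=capture('scene');np.savez('s8.npz',p=p,d=d);P=cloud('scene',d)
save('s8',cv2.resize(p[200:330,280:380],None,fx=6,fy=4.6*1,interpolation=cv2.INTER_CUBIC))
M=R.from_euler('xyz',s['eef_rot'],degrees=True).as_matrix();L=(P-g)@M
k=(abs(L[...,2])<.012)&(abs(L[...,0])<.015)&(L[...,1]>.1)&(L[...,1]<.175)
for v in range(420):
    if k[v].any(): u=np.nonzero(k[v])[0]; print(v,u.min(),u.max(),L[v,u].mean(0).round(4))
p,d=capture('top');save('t8',cv2.resize(p[150:260,150:260],None,fx=5,fy=5))
E
```

```text
t 17.8 tcp [0.6016 0.244  0.2386] rot [-89.96  -0.09  -3.81] F [ 0.43 -0.41 -2.13] w 0.0239
txyz [-0.0008  0.0201  0.0019] turn -0.0 rows 0.40454666481800505
271 334 334 [ 0.003   0.1003 -0.0013]
272 334 334 [0.004  0.1011 0.0005]
273 334 339 [1.000e-04 1.024e-01 4.500e-03]
274 334 338 [0.0003 0.1069 0.0036]
275 335 338 [-0.0005  0.1094  0.0049]
276 335 337 [-0.0009  0.1154  0.0032]
277 335 336 [-0.0013  0.1215  0.0014]
278 334 336 [-0.0004  0.1246  0.0014]
279 334 336 [-0.0016  0.1303  0.0004]
280 334 336 [-0.0011  0.1323  0.0015]
281 334 336 [-0.0013  0.1356  0.0019]
282 334 336 [-0.0008  0.1377  0.003 ]
283 334 335 [-0.0004  0.1421  0.0023]
284 333 335 [-0.0002  0.147   0.0013]
285 334 334 [-0.0005  0.1508  0.0015]
```

View pics/s8.png

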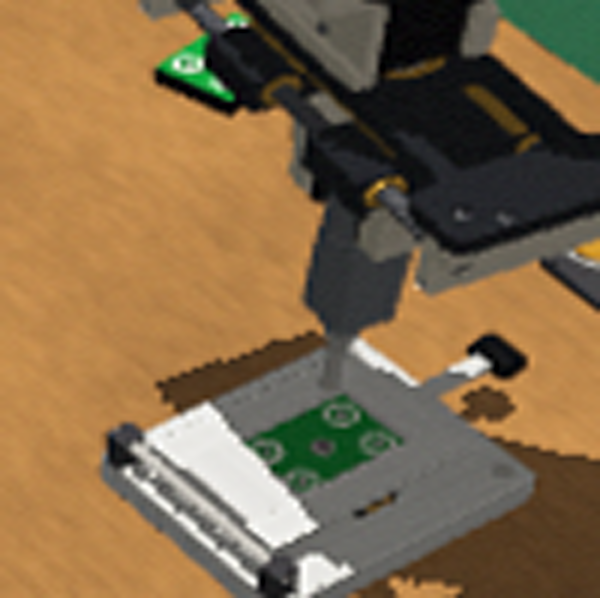

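Request:
apply_moves(deltas=[{"tx": -0.001,"ty": 0.006,"tz": 0.001,"turn": 0,"gripper": 0.015},{"tx": -0.001,"ty": 0.014,"tz": 0.0015,"turn": 0,"gripper": 0.015},{"tx": -0.001,"ty": 0.02,"tz": 0.0015,"turn": 0,"gripper": 0.015},{"tx": -0.001,"ty": 0.02,"tz": 0.0015,"turn": 0,"gripper": 0.015},{"tx": -0.001,"ty": 0.02,"tz": 0.0015,"turn": 0,"gripper": 0.015}])

```text
time_s: 18.4
tcp_pos: [0.6001, 0.2458, 0.2168]
eef_rot: [-90.0, 0.0, -3.8]
contact_force: [0.4, -0.5, -1.6]
gripper_width: 0.0237
```

Request:
apply_moves(deltas=[{"tx": 0,"ty": 0,"tz": 0,"turn": 0,"gripper": 0.015},{"tx": 0,"ty": 0,"tz": 0,"turn": 0,"gripper": 0.015},{"tx": 0,"ty": 0,"tz": 0,"turn": 0,"gripper": 0.015}])

```text
time_s: 18.7
tcp_pos: [0.6002, 0.2459, 0.2174]
eef_rot: [-90.0, -0.0, -3.8]
contact_force: [-0.7, -0.1, -2.4]
gripper_width: 0.0239
```

```bash
python3 - <<'E'
from h import *
plan(.600,.246,.2185,-3.8)
s=r.get_state();g=s['tcp_pos'];p,d=capture('scene');P=cloud('scene',d)
save('s9',cv2.resize(p[200:330,280:380],None,fx=6,fy=4.6*1,interpolation=cv2.INTER_CUBIC))
for y in range(281,300):
    print(y,P[y,332:338].round(4)[:,2],P[y,335].round(4))
print('screw px',proj('scene',[[.599,.246,.0385],[.599,.246,.0685]]))
s=r.get_state();print(s['tcp_pos'],s['qd'].round(2))
p,d=capture('wrist');save('w9',p)
E
```

```text
t 18.7 tcp [0.6002 0.2459 0.2174] rot [-8.998e+01 -2.000e-02 -3.790e+00] F [-0.74 -0.13 -2.37] w 0.0239
txyz [-0.0002 -0.0011  0.0001] turn 0.0 rows 0.02207234882415707
281 [0.0436 0.0419 0.0462 0.1067 0.1084 0.1089] [0.6026 0.2481 0.1067]
282 [0.0427 0.0447 0.0434 0.0986 0.1036 0.1009] [0.6001 0.246  0.0986]
283 [0.0453 0.0444 0.0463 0.0953 0.1001 0.0963] [0.6001 0.2464 0.0953]
284 [0.0464 0.0459 0.0409 0.0918 0.0957 0.0472] [0.5999 0.2467 0.0918]
285 [0.0421 0.0436 0.0438 0.0899 0.0897 0.04  ] [0.6005 0.2479 0.0899]
286 [0.0455 0.04   0.0847 0.0826 0.0861 0.0326] [0.5986 0.2463 0.0826]
287 [0.0423 0.0444 0.0784 0.085  0.0805 0.0376] [0.6013 0.2497 0.085 ]
288 [0.038  0.0328 0.0777 0.0801 0.0767 0.0344] [0.6005 0.2493 0.0801]
289 [0.0381 0.0348 0.0738 0.0776 0.0372 0.037 ] [0.6009 0.2502 0.0776]
290 [0.032  0.0348 0.0691 0.0706 0.0384 0.0366] [0.5991 0.2488 0.0706]
291 [0.0349 0.0344 0.0348 0.0381 0.0342 0.0377] [0.5853 0.2344 0.0381]
292 [0.0363 0.0349 0.0344 0.0389 0.0344 0.0339] [0.5872 0.2371 0.0389]
293 [0.0371 0.039  0.036  0.0388 0.0399 0.035 ] [0.5888 0.2392 0.0388]
294 [0.0374 0.0329 0.0378 0.0374 0.0336 0.0364] [0.5897 0.2408 0.0374]
295 [0.0367 0.0356 0.0368 0.0366 0.0352 0.0365] [0.5909 0.2426 0.0366]
296 [0.0354 0.0402 0.04   0.0343 0.036  0.0374] [0.5915 0.2437 0.0343]
297 [0.0382 0.0366 0.0376 0.0359 0.0357 0.0361] [0.5938 0.2467 0.0359]
298 [0.0368 0.0377 0.04   0.0373 0.0369 0.0362] [0.596  0.2496 0.0373]
299 [0.0364 0.0374 0.0343 0.0367 0.0381 0.0367] [0.5973 0.2516 0.0367]
screw px [[333.06973833 297.11557096]
 [334.22318819 289.61886225]]
[0.60018801 0.24584132 0.21738588] [ 0.04  0.04 -0.01 -0.1  -0.03 -0.06]
```

View pics/s9.png

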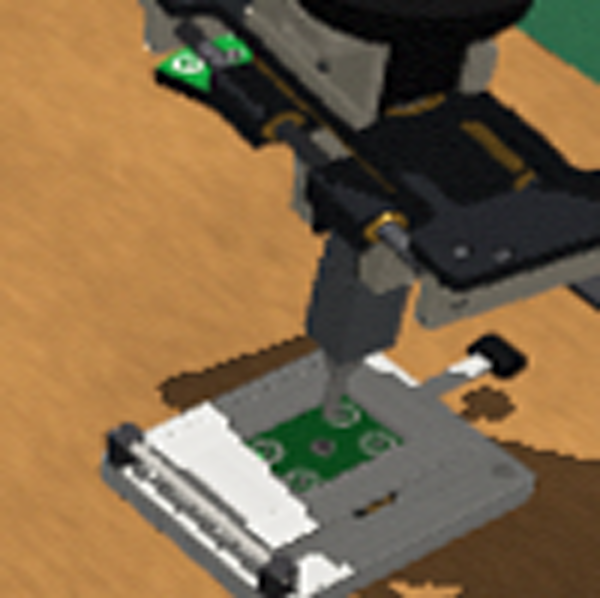

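View pics/w9.png

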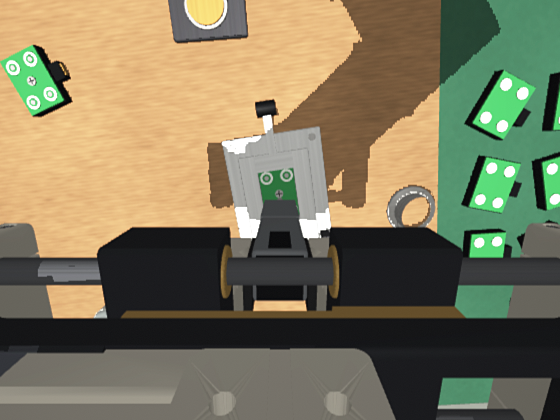

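The scene camera shows the tip at about (334,290), and the expected pixel for a point 30 mm above the screw is (334.2,289.6). The driver is vertical, still and clear of the jig, so I'm handing the job in.

```bash
python3 -c "
from plant import r
print(r.close_job())"
```

```text
the job is handed in; nothing more can be done
None
```

I swung the frame fully down, drew the driver out of its stand and turned it upright. I handed the job in at about 19 s, still holding the driver above the module's screw; no verdict was reported.

- **Frame:** I pinched the lug and swung the frame down to its stop, feeling about 11 N there. The wrist picture afterwards shows it closed flat over the seated module.
- **Driver:** I gripped the handle and drew it out along its 45° axis. I then eased the grip to 3 N so it swung down by gravity, and it slid about 7 mm lower in the pads. It stopped about 10° off vertical, so I squared it by nudging the bit lightly against the empty stand's rim, then gripped at 30 N.
- **Last checks:**
  - The driver was within about 1° of vertical, and the joints were still.
  - The tip was about 30 mm above the screw. I estimate it was within 2–3 mm sideways; the camera calibration alone is only good to about 2 mm.
  - The pictures show no sign of the driver touching the module or jig.
  - The spare, reel and jig stood where they were. I did not re-measure the jar and tray at the end, but nothing came near them.

No check failed, and the only disagreements between cameras were about 2 mm.

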